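# Tighten the filter holder's inlet fitting with the adjustable wrench

## Task

The brass inlet fitting on top of the steel filter holder is loose: slip the adjustable wrench's open mouth sideways fully over its hex, throat against it, so that the wrench lies flat on the holder's top, and roll its worm until the jaw closes snugly on the hex, before turning the fitting. Then swing the handle clockwise (seen from above) until the fitting comes to a firm stop on its seal, without forcing it further, and leave the wrench lying snug on the hex. Leave the other things on the worktop where they are.

Things in the scene. Friction and masses are not known exactly. Their poses are not given: they have to be found in the camera images.
- wrench_grip (a point): Centre of the adjustable wrench's handle where it balances. Plain steel wrench, 200 mm long, 0.4 kg, loose, lying flat on the worktop. Axes as wrench_mouth; this point is at (-80, +23, 0) mm there. The handle, a bar 23 mm wide and 12.6 mm thick (underside flush with the head), runs from the head in the direction (-0.924, +0.383, 0) of these axes.
- wrench_mouth (a point): Where the centre of the 30 mm hex lies when held snugly; 7 mm above the wrench's flat underside. x points out of the mouth, y from the fixed to the moving jaw, z up. Head 14 mm thick. Fixed jaw's face at y = -15 mm, moving jaw's at y = -15 mm + jaw; jaw tips at x = +16 mm; throat wall at x = -19 mm, where a hex corner pointing into the throat stops (hex centre then at x = -2 mm).
- wrench_worm (a point): Top of the knurled worm, a roller 16 mm in diameter, 18 mm long along y, in a window of the head; axes as wrench_mouth, at (-31, 0, +10) mm there; 3 mm proud of the head. Rolling its top towards the mouth (+x) closes the jaw, 2.5 mm per turn (0.8 mm per 16 mm rub). 4 N along the rub turn it: press with 8 to 12 N and rub. It stalls when the jaw is snug and holds where it is left.
- wrench_end (a point): Point on the handle, half-way up, for the turning push: 134 mm from the mouth, at (-127, +42, 0) mm in the axes of wrench_mouth. With the wrench on the hex it overhangs the filter holder's rim, 53 mm above the worktop.
- jaw (a joint): Width of the wrench's mouth between the faces of the jaws, in m (0.030 = snug on the hex; starts 4 to 6.5 mm wider).
- fitting_hex (a point): Centre of the brass fitting's hexagon: 30 mm across flats, 34.6 mm across corners, 14 mm high. x points to a corner, y to a flat (they turn with it), z up. A ribbed hose barb, 13 mm wide, rises 29 mm above it (23 mm collar, 4 mm high, at its foot). It stands on the flat top, 164 mm wide, of the steel filter holder, 46 mm above the worktop; the holder (185 mm wide) does not move.
- fitting_corner (a point): A corner of the hexagon, half-way up, 17.3 mm from the axis; axes as fitting_hex. Any of the six ways round fits the wrench, but there is room to swing it only with the handle towards the robot: a cool box 235 mm high stands to the left and behind (x > 0.59, y > -0.12), a lamp box 75 mm high in front on the right (x < 0.50, y < -0.40).
- inlet_fitting (a joint): Turn of the fitting in rad, growing clockwise seen from above: starts at -0.85 to -0.5; 0 = firm on its seal, a hard stop. It runs with about 0.25 Nm of drag (2 N at 134 mm). At the stop the push at the handle rises at once: 5 to 8 N at 134 mm is firm; more (over some 10 N) makes the wrench's jaw give way on the hex.
- masking_tape: Roll of masking tape, 104 mm wide, 25 mm high, lying flat; a bystander. Origin at the centre of its underside.
- pink_box: Small pink carton, 55 x 75 x 24 mm; a bystander. Origin at the centre of its underside.
- petri_dish: Small petri dish, 57 mm wide, 13 mm high; a bystander. Origin at the centre of its underside.
- marker_blue: Felt pen, 139 mm long, 13 mm wide, lying; a bystander. Origin at the centre of its underside.
- beaker_cup: Reddish plastic cup, 81 mm wide, 112 mm high, standing; a bystander. Origin at the centre of its underside.

How it is judged (in metres and radians):
On the way, in this order (a step that is already met when the one before it is completed fails the run):
1. the wrench lies flat on the filter holder with the hex in its mouth, the jaw still open and the fitting not turned (horizontal distance between wrench_mouth and fitting_hex below 0.011 m and z of wrench_mouth in the frame of fitting_hex between -0.004 and 0.004 m and value of joint jaw above 0.0325 m and distance of fitting_corner from where it was at the start of the episode below 0.004 m), for 0.2 s.
2. the jaw is snug on the hex (mouth under 30.8 mm) and the fitting has still not been turned (horizontal distance between wrench_mouth and fitting_hex below 0.007 m and z of wrench_mouth in the frame of fitting_hex below 0.004 m and value of joint jaw below 0.0308 m and distance of fitting_corner from where it was at the start of the episode below 0.004 m and angle between wrench_mouth's own z axis and vertical below 0.08 rad), for 0.2 s.
At the end, for the whole second after the job is handed in: The fitting is firm on its seal (within 0.03 rad), and the wrench lies flat (within 4 mm and 0.08 rad) on the filter holder's top, round the hex (within 7 mm of its centred place), its mouth closed to less than 31.2 mm (value of joint inlet_fitting above -0.03 rad and value of joint jaw below 0.0312 m and horizontal distance between wrench_mouth and fitting_hex below 0.007 m and z of wrench_mouth in the frame of fitting_hex between -0.004 and 0.004 m and angle between wrench_mouth's own z axis and vertical below 0.08 rad); the robot touches nothing.
It fails at once if the fitting is turned or forced while the jaw is not snug on it (its corners more than 4 mm from where they started while the mouth is wider than 31.5 mm), which rounds the corners (value of joint jaw above 0.0315 m and distance of fitting_corner from where it was at the start of the episode above 0.004 m).
It fails at once if a bystander is moved by more than 30 mm (distance of any of masking_tape, pink_box, petri_dish, marker_blue, beaker_cup from where it was at the start of the episode above 0.03 m).
It also fails if it takes over 72 s, if anything falls off the work surface, if the arm or the gripper's body presses on something with over 40 N, if the wrist force passes 120 N, or if a joint passes its speed limit or range.

## Robot

A 6-joint arm with a two-finger parallel gripper is mounted at the origin on a cart in front of the work surface, level with it; the furniture and walls round the work are solid. World frame = base frame: x ahead of the robot, y to its left, z up, the work surface at z = 0. Lengths are in m, angles in degrees, forces in N, time in s.
With the tool pointing down it reaches from about 0.375 to 0.9 m from the base axis. Payload 3.1 kg.
Tool frame: the origin (TCP) lies at the centre of the arm's flange, where the gripper is bolted on; the fingertips stand 182 mm ahead of it and the grasp point (between the pads) lies bot.grip_point_offset ahead of it (bot.grip_point_offset is the distance from the TCP to the grasp point, in m); x points along the fingers, z is the direction in which the jaws open and shut, and the axes are right-handed (so a half turn about x gives the same grasp; the last joint's range is limited). The gripper opens to 87 mm and grips with 3 to 60 N. Pads are 19 mm wide; open, the fingers measure 117 mm over their backs; the gripper's body (75 mm by 190 mm) begins 51 mm behind the grasp point.
Start: joints at [-78.982, 30.224, 82.088, -0, 67.689, -10.227], TCP at [0.226, -0.582, 0.405] pointing down, gripper open.
Joint ranges: [-176.69, 176.69], [-43.24, 126.21], [12.49, 139.97], [-82, 262], [0, 151.66], [-163.58, 163.58]. Speed limits (degrees/s): [159.86, 159.86, 180, 180, 180, 180].

## Interface

Orientations are given as a 3x3 rotation matrix whose columns are the frame's x, y, z axes.
In Python, from rig import bot gives the robot as it stands.
- The arm moves only by the tool step_arm, never from a script. Its argument "motion" is a list that holds one entry, the list of rows, each a list of 7 numbers: the turn, a rotation vector about the world's x, y, z in degrees, then the shift along the world's x, y, z in mm, then the finger opening in mm, from 0 to 87. A call has 1 to 12 rows; each row is the pose to reach, as a shift and turn from the pose commanded when the call began; what a row does not reach only later rows make up. A row lasts 1/12 s, in which the tool goes at most 41.7 mm and 7.16 degrees, less where a joint would pass 70% of its speed; a pose out of reach is approached as far as the arm can. A call with a gripper value outside its range is refused whole. The fingers move at their own pace and stop on an object; the grip force is fixed at half the most. Time passes only in rows, so rows that repeat a pose let the fingers close. It gives the time, the measured TCP pose, the force and the opening at its end, in the units of the state.
- bot.read_state(): the state, without advancing time (a new reading comes with each control period).
- bot.capture(name): name is "scene" or "top" or "wrist"; returns a dict with "frame" (420x560x3 uint8, red, green, blue), "range_z" (420x560 float32, m along the optical axis (not along the pixel's ray), 0 where there is no reading), "fx", "fy", "cx", "cy" (pixels), "dist_coeffs" ([k1, k2, p1, p2, k3] as OpenCV has them; the pictures are not rectified), "cam_to_world" (4x4, takes a point from camera to world coordinates). Camera axes: x right, y down, z forward; pixel columns grow to the right and rows downward; lengths in m; the calibration is good to about 2 mm. A picture is of the moment at which its call begins.
- bot.hand_in(): hands the job in, once; it reports no verdict.
The state is a dict: "time_s": time; "joint_positions": joint angles; "qvel": joint speeds; "tau": joint torques, N m; "position": TCP position; "tcp_rot": TCP orientation; "force": force on the tool from outside, world axes, zero at the start; "moment": the same for the moment, N m; "opening": opening from 0.0 (shut) to 1.0 (fully open).
Only numpy, scipy, OpenCV 4.12 (cv2) and the standard library are available. Lean on these libraries where they do the work, as an engineer would, in place of code of your own. Each camera call takes 0.05 s, during which the arm holds its last target.

## Working session

There is one attempt and no reset: what is moved stays moved. The work goes in short steps, Python scripts to look and compute and a tool call to move; the robot and the scene stay as the last step left them, time stands still between calls to the robot, and variables do not carry over. Pictures are saved under pics/ and viewed, and the job is handed in when it is done.

Besides the shell and the picture viewer there is one more tool, called after "Emit:" as name(argument=value, ...), one argument or row to a line, values as JSON. step_arm: Moves the arm, as the interface text tells. Its arguments: {"type":"object","properties":{"motion":{"type":"array"}},"required":["motion"]}

```bash
ls; mkdir -p pics; python3 - <<'E'
from rig import bot
import cv2
s=bot.read_state(); print(s, bot.grip_point_offset)
for n in ["scene","top","wrist"]:
    c=bot.capture(n); cv2.imwrite(f"pics/{n}0.png",c["frame"][:,:,::-1]); print(n,c["fx"],c["fy"],c["cx"],c["cy"],c["dist_coeffs"]); print(c["cam_to_world"].round(3))
E
```

```text
pics
{'time_s': 0.0, 'joint_positions': array([-7.89818311e+01,  3.02777677e+01,  8.21559368e+01,  1.48461452e-03,
        6.76883393e+01, -1.02279758e+01]), 'qvel': array([-0.08257824, -0.0449484 , -0.00145292, -0.07667671,  0.00055184,
       -0.11285749]), 'tau': array([-9.14145476e-04, -4.40045786e+01, -1.76592797e+01,  6.34071068e-02,
        5.82780212e-02, -1.70462590e-04]), 'position': array([ 0.22644173, -0.58217108,  0.40378656]), 'tcp_rot': array([[-3.83568756e-04,  9.32035906e-01,  3.62365730e-01],
       [ 2.09538102e-03,  3.62365711e-01, -9.32033637e-01],
       [-9.99997731e-01,  4.01795292e-04, -2.09196251e-03]]), 'force': array([ 0.32774308, -0.23470131, -0.23768903]), 'moment': array([ 0.02578741,  0.01402944, -0.04884394]), 'opening': 0.9996452438205683} 0.1635
scene 381.06056711887226 381.06056711887226 277.2459498627471 210.10812591803725 [0.02996974 0.         0.         0.         0.        ]
[[-0.696 -0.407  0.592 -0.159]
 [-0.718  0.401 -0.569  0.628]
 [-0.005 -0.821 -0.571  0.747]
 [ 0.     0.     0.     1.   ]]
top 382.2567635058897 382.2567635058897 282.99633948594914 209.12857157282042 [-0.05318962  0.          0.          0.          0.        ]
[[-0.022 -0.985  0.171  0.356]
 [-1.     0.024  0.005 -0.052]
 [-0.009 -0.171 -0.985  1.092]
 [ 0.     0.     0.     1.   ]]
wrist 377.27642125594696 377.27642125594696 285.28335065234813 214.26862488163582 [-0.09261602  0.          0.          0.          0.        ]
[[ 0.362 -0.887 -0.287  0.306]
 [-0.932 -0.345 -0.11  -0.551]
 [-0.001  0.307 -0.952  0.384]
 [ 0.     0.     0.     1.   ]]
```

View pics/scene0.png

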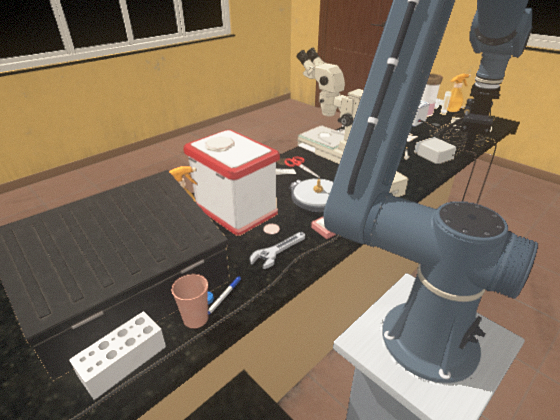

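View pics/top0.png

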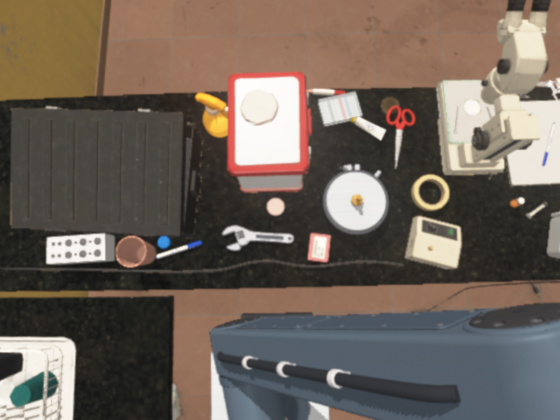

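View pics/wrist0.png

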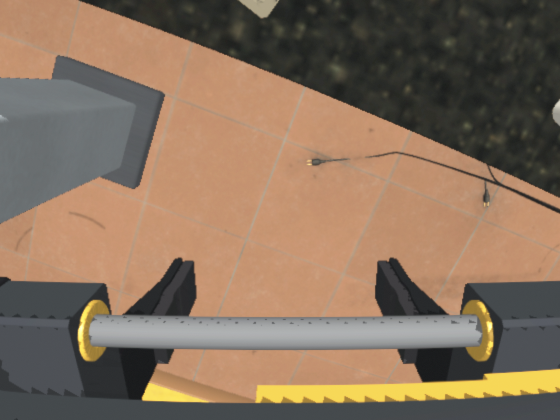

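The top view shows the wrench at about (225–292, 238) with its head to the left, the filter holder at (357, 200), and the pink box at (319, 247). I'll zoom in and measure.

```bash
cat > h.py <<'E'
import numpy as np, cv2
def K(c): return np.array([[c["fx"],0,c["cx"]],[0,c["fy"],c["cy"]],[0,0,1.]])
def onplane(c,px,z):
    px=np.array(px,float).reshape(-1,1,2)
    u=cv2.undistortPoints(px,K(c),np.array(c["dist_coeffs"])).reshape(-1,2)
    d=np.c_[u,np.ones(len(u))]@c["cam_to_world"][:3,:3].T
    o=c["cam_to_world"][:3,3]
    return o+d*((z-o[2])/d[:,2])[:,None]
def toworld(c):
    h,w=c["range_z"].shape
    g=np.stack(np.meshgrid(np.arange(w),np.arange(h)),-1).reshape(-1,1,2).astype(float)
    u=cv2.undistortPoints(g,K(c),np.array(c["dist_coeffs"])).reshape(-1,2)
    P=np.c_[u,np.ones(len(u))]*c["range_z"].reshape(-1,1)
    return (P@c["cam_to_world"][:3,:3].T+c["cam_to_world"][:3,3]).reshape(h,w,3)
def project(c,P):
    T=np.linalg.inv(c["cam_to_world"]);r,_=cv2.Rodrigues(T[:3,:3])
    return cv2.projectPoints(np.array(P,float).reshape(-1,3),r,T[:3,3],K(c),np.array(c["dist_coeffs"]))[0].reshape(-1,2)
E
python3 - <<'E'
from rig import bot
from h import *
c=bot.capture("top"); f=c["frame"][:,:,::-1]
a=cv2.resize(f[150:270,210:410],None,fx=4,fy=4,interpolation=cv2.INTER_CUBIC); cv2.imwrite("pics/top1.png",a)
W=toworld(c)
print(onplane(c,[[357,200]],.046),onplane(c,[[228,231],[228,247],[292,239]],.014),onplane(c,[[319,247]],.024))
z=W[...,2]
m=((z>.04)&(z<.052)).astype(np.uint8); m[:,:310]=0;m[:,400:]=0;m[:150]=0;m[240:]=0
q=W[m>0]; print(len(q),np.median(q,0),q.min(0),q.max(0))
(x,y),r=cv2.minEnclosingCircle(q[:,:2].astype(np.float32));print(x,y,r)
m=(z>.006)&(z<.022); m[:,:215]=0;m[:,300:]=0;m[:220]=0;m[255:]=0
q=W[m];print(len(q),np.median(q,0),q.min(0),q.max(0))
E
```

```text
[[ 0.55851673 -0.25406349  0.046     ]] [[ 0.48390121  0.11079398  0.014     ]
 [ 0.43847915  0.11074892  0.014     ]
 [ 0.45697258 -0.07038764  0.014     ]] [[ 0.43188844 -0.14490305  0.024     ]]
2687 [ 0.55433568 -0.24839629  0.04497673] [ 0.46621845 -0.34011789  0.04000445] [ 0.66188367 -0.15943369  0.0515067 ]
0.5639503598213196 -0.24880719184875488 0.09940526634454727
692 [0.46470239 0.04836468 0.01235824] [ 0.42955791 -0.07054359  0.00611703] [0.49856102 0.12534997 0.02092061]
```

View pics/top1.png

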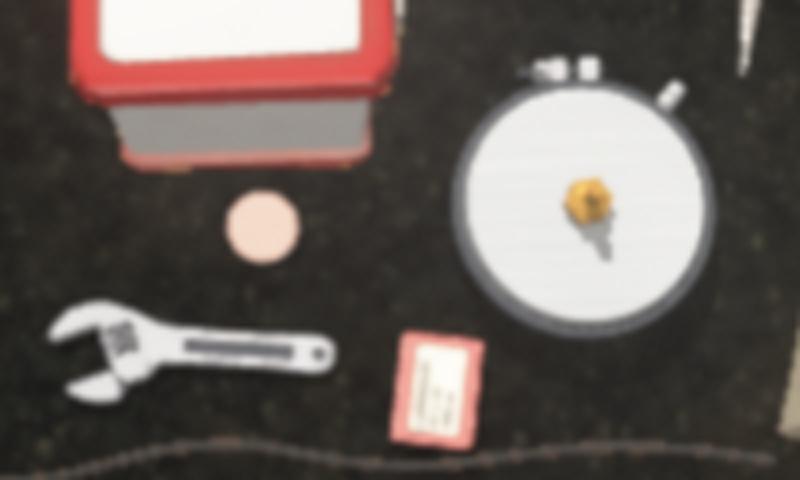

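Emit:
step_arm(
  motion=[
    [[0,0,0,30,30,0,87],[0,0,0,70,70,0,87],[0,0,0,120,110,0,87],[0,0,0,150,140,0,87],[0,0,0,180,170,0,87],[0,0,0,210,200,0,87],[0,0,0,240,230,0,87],[0,0,0,270,260,0,87],[0,0,0,295,290,0,87],[0,0,0,310,315,0,87],[0,0,0,315,320,0,87],[0,0,0,315,320,0,87]],
  ],
)

```text
time_s: 1.2
position: [0.5444, -0.2573, 0.4046]
tcp_rot: [[0.002, 0.93, 0.368], [0.003, 0.368, -0.93], [-1.0, 0.003, -0.002]]
force: [-0.3, 0.2, 0.5]
opening: 1.001
```

```bash
python3 - <<'E'
from rig import bot
from h import *
c=bot.capture("wrist"); cv2.imwrite("pics/w1.png",c["frame"][:,:,::-1])
np.savez("w1.npz",**c)
print(c["cam_to_world"].round(3)); print(project(c,[[.558,-.254,.06]]))
E
```

```text
[[ 0.368 -0.885 -0.284  0.624]
 [-0.93  -0.351 -0.111 -0.226]
 [-0.001  0.305 -0.952  0.385]
 [ 0.     0.     0.     1.   ]]
[[287.62127974 179.38600212]]
```

View pics/w1.png

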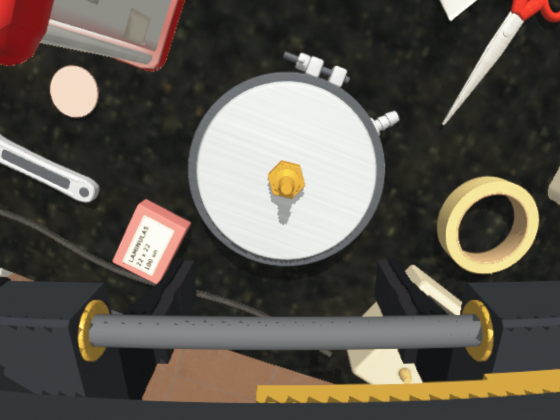

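```bash
python3 - <<'E'
from h import *
c=dict(np.load("w1.npz")); f=c["frame"][:,:,::-1]
cv2.imwrite("pics/w1z.png",cv2.resize(f[150:220,250:320],None,fx=8,fy=8,interpolation=cv2.INTER_CUBIC))
# holder top circle: white mask
hsv=cv2.cvtColor(f.copy(),cv2.COLOR_BGR2HSV)
m=cv2.inRange(hsv,(0,0,150),(180,60,255)); n,l,st,ce=cv2.connectedComponentsWithStats(m); k=l[130,230]
cn=max(cv2.findContours((l==k).astype(np.uint8),0,cv2.CHAIN_APPROX_NONE)[0],key=cv2.contourArea)
P=onplane(c,cn.reshape(-1,2),.046)[:,:2]
A=np.c_[2*P,np.ones(len(P))];s=np.linalg.lstsq(A,(P**2).sum(1),rcond=None)[0];print("holder",s[:2],np.sqrt(s[2]+s[:2]@s[:2]))
m=cv2.inRange(hsv,(12,120,60),(32,255,255)); n,l,st,ce=cv2.connectedComponentsWithStats(m); k=l[180,276];print(st[k],ce[k])
mm=(l==k).astype(np.uint8); 
cn=max(cv2.findContours(mm,0,cv2.CHAIN_APPROX_NONE)[0],key=cv2.contourArea)
h=cv2.convexHull(cn); ap=cv2.approxPolyDP(h,3,True).reshape(-1,2); print(ap)
Q=onplane(c,ap,.060)[:,:2];print(Q.round(4)); print((np.linalg.norm(Q-np.roll(Q,1,0),axis=1)*1000).round(1))
W=toworld(c);print(W[150:220:4,287,2].round(3), W[178:184,270:280,2].round(3))
E
```

```text
holder [ 0.5579663  -0.25260523] 0.08241455554125146
[268 161  37  37 995] [285.96281407 179.24824121]
[[281 161]
 [297 164]
 [304 185]
 [292 197]
 [274 194]
 [268 175]]
[[ 0.571  -0.2427]
 [ 0.5737 -0.2565]
 [ 0.5586 -0.2693]
 [ 0.5446 -0.2635]
 [ 0.5412 -0.2476]
 [ 0.5553 -0.2366]]
[16.8 14.1 19.7 15.2 16.2 17.9]
[0.046 0.046 0.046 0.053 0.06  0.063 0.064 0.077 0.087 0.09  0.089 0.089
 0.045 0.046 0.047 0.045 0.046 0.046] [[0.06  0.061 0.061 0.061 0.062 0.061 0.062 0.064 0.063 0.062]
 [0.06  0.06  0.06  0.06  0.063 0.063 0.062 0.063 0.063 0.065]
 [0.061 0.06  0.061 0.059 0.062 0.063 0.063 0.064 0.062 0.062]
 [0.06  0.059 0.061 0.059 0.063 0.062 0.063 0.063 0.063 0.068]
 [0.059 0.059 0.059 0.06  0.064 0.063 0.064 0.063 0.064 0.068]
 [0.059 0.06  0.06  0.058 0.063 0.064 0.064 0.064 0.063 0.075]]
```

View pics/w1z.png

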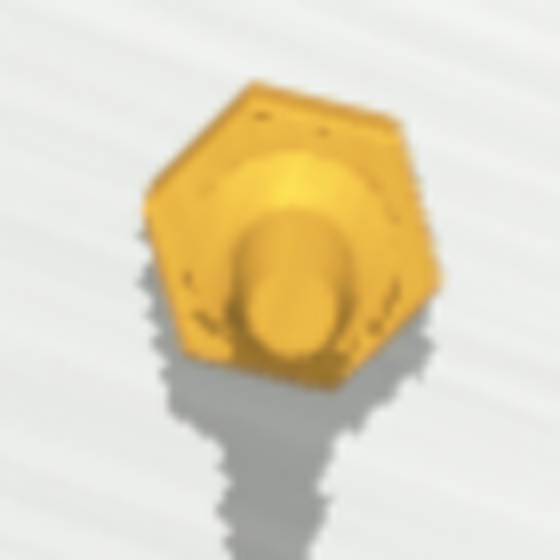

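```bash
python3 - <<'E'
from h import *
from scipy.optimize import least_squares
c=dict(np.load("w1.npz"))
z=np.array([[440,282],[335,388],[183,352],[148,200],[253,82],[400,118]],float)
px=np.array([250,150])+(z+.5)/8-.5
Q=np.r_[onplane(c,px[:4],.06),onplane(c,px[4:],.047)][:,:2]
R=.01732
def res(p):
    a=p[2]+np.arange(6)*np.pi/3*-1
    return (Q-(p[:2]+R*np.c_[np.cos(a),np.sin(a)])).ravel()
r=least_squares(res,[.558,-.2526,np.arctan2(Q[0,1]+.2526,Q[0,0]-.558)])
print(r.x[:2],np.degrees(r.x[2])%60,(r.fun*1e3).round(1).reshape(-1,2)); print(Q)
E
```

```text
[ 0.55690382 -0.25315503] 36.419726823807196 [[ 0.1  0.7]
 [ 0.5 -0. ]
 [ 0.1  0. ]
 [ 0.7 -0.5]
 [-0.9 -0.2]
 [-0.5  0.1]]
[[ 0.55896587 -0.26970182]
 [ 0.54345621 -0.26344572]
 [ 0.54108732 -0.24620866]
 [ 0.55571119 -0.23648668]
 [ 0.56995004 -0.2430826 ]
 [ 0.57225229 -0.26000467]]
```

Emit:
step_arm(
  motion=[
    [[0,0,6,-15,25,5,87],[0,0,12,-35,50,10,87],[0,0,18,-55,80,10,87],[0,0,25,-70,110,10,87],[0,0,32,-80,140,10,87],[0,0,39,-90,170,10,87],[0,0,46,-90,200,5,87],[0,0,53,-90,230,0,87],[0,0,60,-90,260,-5,87],[0,0,66,-90,280,-10,87],[0,0,68,-90,287,-10,87],[0,0,68,-90,287,-10,87]],
  ],
)

```text
time_s: 2.25
position: [0.4511, 0.0249, 0.3946]
tcp_rot: [[-0.001, 0.012, 1.0], [-0.0, 1.0, -0.012], [-1.0, -0.0, -0.001]]
force: [0.6, -0.3, 0.2]
opening: 1.001
```

```bash
python3 - <<'E'
from rig import bot
from h import *
c=bot.capture("wrist"); cv2.imwrite("pics/w2.png",c["frame"][:,:,::-1])
np.savez("w2.npz",**c)
s=bot.read_state();print(s["position"],s["tcp_rot"].round(3),s["joint_positions"])
E
```

```text
[0.45158746 0.02398489 0.39487419] [[ 0.     0.014  1.   ]
 [-0.001  1.    -0.014]
 [-1.    -0.001  0.   ]] [-1.11551108e+01  1.78338944e+01  1.06647334e+02 -5.72786172e-02
  5.54961877e+01 -1.03050901e+01]
```

View pics/w2.png

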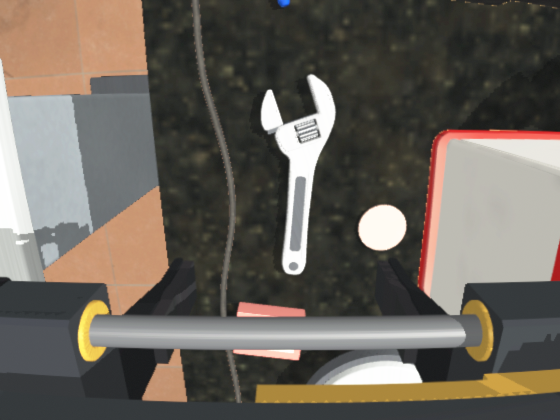

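```bash
python3 - <<'E'
from h import *
c=dict(np.load("w2.npz")); f=c["frame"][:,:,::-1]
a=cv2.resize(f[65:185,240:350],None,fx=5,fy=5,interpolation=cv2.INTER_CUBIC)
cv2.imwrite("pics/w2z.png",a)
hsv=cv2.cvtColor(f.copy(),cv2.COLOR_BGR2HSV)
m=cv2.inRange(hsv,(0,0,120),(180,60,255)); n,l,st,ce=cv2.connectedComponentsWithStats(m); k=l[200,290];k=l[200,290] or l[160,300];print(st[k])
mm=(l==k).astype(np.uint8); cn=max(cv2.findContours(mm,0,cv2.CHAIN_APPROX_NONE)[0],key=cv2.contourArea)
cn=cn.reshape(-1,2); g=cn[(cn[:,1]>175)&(cn[:,1]<255)]
L=g[g[:,0]<297];Rr=g[g[:,0]>=297]
for S in (L,Rr):
    P=onplane(c,S,.0126)[:,:2]; v=cv2.fitLine(P.astype(np.float32),cv2.DIST_HUBER,0,1e-4,1e-4).ravel();print(v,np.degrees(np.arctan2(v[1],v[0])))
P=onplane(c,cn,.0126)[:,:2];print(P[P[:,1].argmin()],P[P[:,1].argmax()])
np.save("cnt.npy",cn)
W=toworld(c);print(W[160:270:12,297,2].round(4),W[110:140:6,318,2].round(4))
E
```

```text
[ 261   74   75  201 6037]
[ 0.0894263   0.99599344  0.45206037 -0.00724849] 84.86939
[ 0.08494566  0.9963856   0.47473803 -0.00455679] 85.1271
[ 0.46367073 -0.07433636] [0.47517062 0.12669949]
[0.0129 0.0122 0.0135 0.0118 0.0134 0.0121 0.0123 0.0128 0.0149 0.0123] [0.0124 0.0133 0.0143 0.0115 0.0131]
```

View pics/w2z.png

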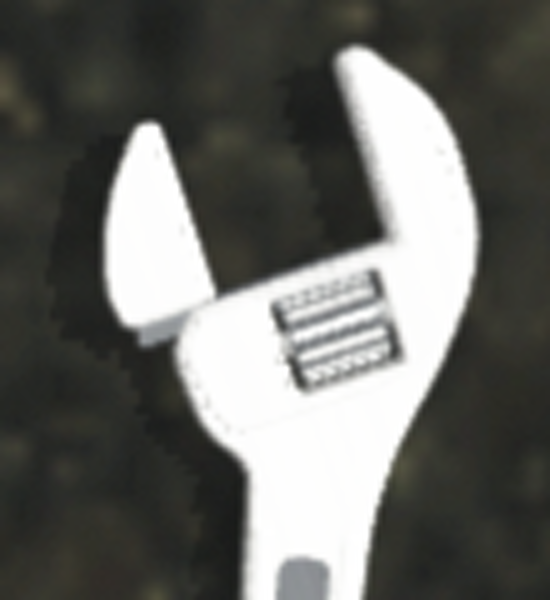

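```bash
python3 - <<'E'
from h import *
c=dict(np.load("w2.npz")); print(c["cam_to_world"][:3,3])
z=np.array([[337,60],[388,240],[215,298],[160,128],[355,45],[330,328],[275,310],[375,268],[295,390],[400,358]],float)
px=np.array([240,65])+(z+.5)/5-.5
P=onplane(c,px,.014)[:,:2];print(P.round(4))
an=lambda a,b:np.degrees(np.arctan2(*(b-a)[::-1]))
print("fixed",an(P[1],P[0]),"moving",an(P[2],P[3]),"throat",an(P[1],P[2])-90, "len",np.linalg.norm(P[1]-P[2]))
ph=np.radians(107.5);X=np.array([np.cos(ph),np.sin(ph)]);Y=np.array([-X[1],X[0]])
M1=P[1]+19*.001*X+.015*Y; print("mouth from corner",M1)
w=P[6:10].mean(0); M2=w+.031*X; print("mouth from worm",M2)
# handle centre line
a=(np.array([.45206,-.00725])+np.array([.47474,-.00456]))/2; hd=np.array([np.cos(np.radians(265)),np.sin(np.radians(265))]); nrm=np.array([-hd[1],hd[0]])
g=M1-.080*X+.023*Y; print("grip",g,"off handle line",(g-a)@nrm, "tail",(P-0)[0]*0+M1)
print("gap", [(p-M1)@Y for p in P[:4]],[(p-M1)@X for p in P[:5]])
W=toworld(c)
E
```

```text
[0.45285786 0.10967994 0.37451573]
[[0.4724 0.1244]
 [0.4819 0.0922]
 [0.4496 0.0819]
 [0.4399 0.1128]
 [0.4756 0.127 ]
 [0.4711 0.0761]
 [0.4608 0.0795]
 [0.4795 0.0871]
 [0.4645 0.0645]
 [0.4844 0.0703]]
fixed 106.50127394469392 moving 107.31307170743412 throat -252.334737541071 len 0.03393270406725642
mouth from corner [0.4618894  0.10576935]
mouth from worm [0.46298732 0.1049063 ]
grip [0.46401038 0.02255576] off handle line -0.0018724643439787271 tail [0.4618894  0.10576935]
gap [np.float64(-0.015585785011765848), np.float64(-0.014999999999999979), np.float64(0.018932562913861306), np.float64(0.018826916374536727)] [np.float64(0.014602417146891577), np.float64(-0.018999999999999996), np.float64(-0.019097874474946215), np.float64(0.013283951004541281), np.float64(0.016096343325391543)]
```

Emit:
step_arm(
  motion=[
    [[0,0,-4.2,13,-1.5,-30,87],[0,0,-4.2,13,-1.5,-65,87],[0,0,-4.2,13,-1.5,-100,87],[0,0,-4.2,13,-1.5,-135,87],[0,0,-4.2,13,-1.5,-165,87],[0,0,-4.2,13,-1.5,-185,87],[0,0,-4.2,13,-1.5,-195,87],[0,0,-4.2,13,-1.5,-195,87],[0,0,-4.2,13,-1.5,-195,87]],
  ],
)

```text
time_s: 3.05
position: [0.4651, 0.0219, 0.1999]
tcp_rot: [[0.0, 0.088, 0.996], [-0.0, 0.996, -0.088], [-1.0, -0.0, 0.0]]
force: [-0.1, -0.7, 1.2]
opening: 1.0
```

```bash
python3 - <<'E'
from rig import bot
from h import *
s=bot.read_state();print(s["position"].round(4),s["tcp_rot"].round(3),s["time_s"])
E
```

```text
[0.4651 0.0219 0.1999] [[ 0.     0.088  0.996]
 [-0.     0.996 -0.088]
 [-1.    -0.     0.   ]] 3.05
```

Emit:
step_arm(
  motion=[
    [[0,0,0,0,0,-8,87],[0,0,0,0,0,-15,87],[0,0,0,0,0,-15,60],[0,0,0,0,0,-15,40],[0,0,0,0,0,-15,25],[0,0,0,0,0,-15,15],[0,0,0,0,0,-15,10],[0,0,0,0,0,-15,10],[0,0,0,0,0,-15,10],[0,0,0,0,0,-15,10],[0,0,0,0,0,-15,10]],
  ],
)

```text
time_s: 3.97
position: [0.4645, 0.023, 0.1848]
tcp_rot: [[0.0, 0.086, 0.996], [0.0, 0.996, -0.086], [-1.0, 0.0, 0.0]]
force: [-0.5, 0.2, 0.2]
opening: 0.402
```

Emit:
step_arm(
  motion=[
    [[0,0,0,0,0,0,5],[0,0,0,0,0,0,5],[0,0,0,0,0,0,5],[0,0,0,0,0,0,5],[0,0,0,0,0,0,5],[0,0,0,0,0,0,5]],
  ],
)

```text
time_s: 4.47
position: [0.4646, 0.023, 0.1848]
tcp_rot: [[0.0, 0.086, 0.996], [-0.0, 0.996, -0.086], [-1.0, -0.0, 0.0]]
force: [1.1, -0.2, 0.1]
opening: 0.261
```

Emit:
step_arm(
  motion=[
    [[0,0,0,0,0,0,5],[0,0,0,0,0,5,5],[0,0,0,0,0,20,5],[0,0,0,0,0,45,5],[0,0,0,0,0,70,5],[0,0,0,0,0,85,5],[0,0,0,0,0,90,5],[0,0,0,0,0,90,5]],
  ],
)

```text
time_s: 5.13
position: [0.4644, 0.023, 0.2758]
tcp_rot: [[0.002, 0.086, 0.996], [-0.0, 0.996, -0.086], [-1.0, -0.0, 0.002]]
force: [-0.3, 1.1, -4.9]
opening: 0.261
```

```bash
python3 - <<'E'
from rig import bot
from h import *
c=bot.capture("wrist"); cv2.imwrite("pics/w3.png",c["frame"][:,:,::-1])
np.savez("w3.npz",**c)
s=bot.read_state();print(s["position"].round(4),s["tcp_rot"].round(3),s["opening"],s["force"],s["moment"])
np.savez("s3.npz",p=s["position"],R=s["tcp_rot"])
E
```

```text
[0.4641 0.0231 0.2749] [[ 0.     0.086  0.996]
 [-0.     0.996 -0.086]
 [-1.    -0.     0.   ]] 0.2553551097809229 [ 0.07956685 -0.75944322 -4.70754373] [-0.0368388  -0.09519452  0.02074674]
```

View pics/w3.png

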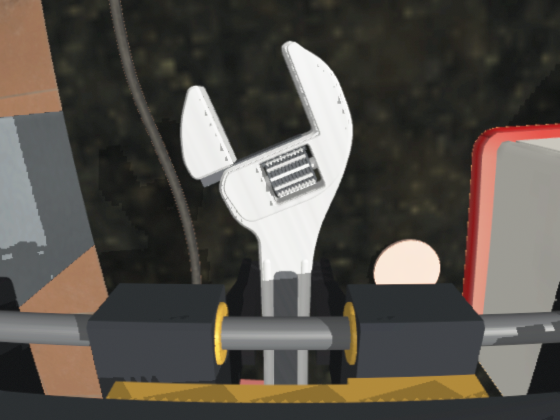

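```bash
python3 - <<'E'
from h import *
c=dict(np.load("w3.npz")); f=c["frame"][:,:,::-1]
cv2.imwrite("pics/w3z.png",cv2.resize(f[30:230,170:360],None,fx=3,fy=3,interpolation=cv2.INTER_CUBIC))
W=toworld(c)
for u,v in [(335,120),(335,90),(310,60),(195,140),(230,195),(280,240),(300,240),(260,215),(300,215)]: print(u,v,np.median(W[v-2:v+3,u-2:u+3].reshape(-1,3),0).round(4))
E
```

```text
335 120 [0.4912 0.0959 0.1046]
335 90 [0.4919 0.1073 0.1045]
310 60 [0.4831 0.119  0.1042]
195 140 [0.4353 0.093  0.1041]
230 195 [0.4464 0.0693 0.1047]
280 240 [0.4651 0.0472 0.1035]
300 240 [0.4738 0.0465 0.1034]
260 215 [0.4579 0.0596 0.105 ]
300 215 [0.4746 0.0577 0.1033]
```

View pics/w3z.png

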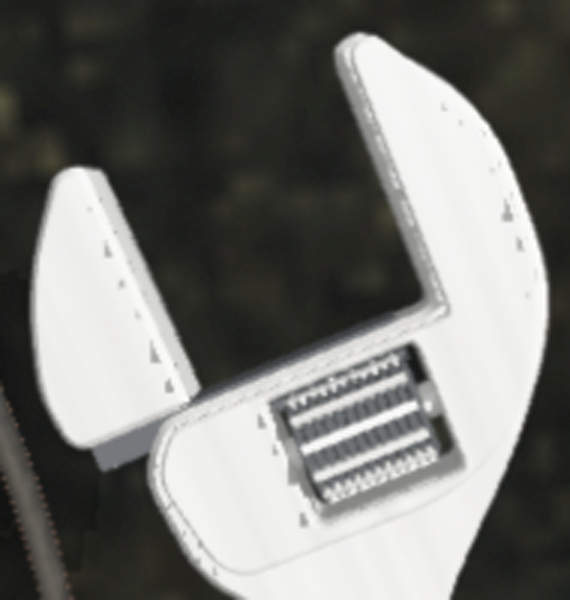

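```bash
python3 - <<'E'
from h import *
c=dict(np.load("w3.npz"));s=np.load("s3.npz")
z=np.array([[447,312],[195,408],[364,42],[285,403],[412,345],[460,460],[325,518]],float)
px=np.array([170,30])+(z+.5)/3-.5
P=onplane(c,px,.104)[:,:2]; print(P.round(4))
an=lambda a,b:np.degrees(np.arctan2(*(b-a)[::-1]))
print("fixed",an(P[0],P[2]),"throat",an(P[0],P[1])-90)
ph=np.radians(107.5);X=np.array([np.cos(ph),np.sin(ph)]);Y=np.array([-X[1],X[0]])
M=P[0]+.019*X+.015*Y; w=P[3:].mean(0)+.031*X
print(M,w)
R=s["R"];d=np.r_[M,0]-s["p"]; print("tool y,z offset",d@R[:,1],d@R[:,2]); d=np.r_[w,0]-s["p"]; print("tool y,z offset",d@R[:,1],d@R[:,2])
g=M-.080*X+.023*Y;print(g-s["p"][:2])
E
```

```text
[[0.4846 0.0911]
 [0.4498 0.0812]
 [0.4764 0.1255]
 [0.462  0.0808]
 [0.4797 0.0871]
 [0.4851 0.0708]
 [0.4659 0.0642]]
fixed 103.32145749465779 throat -254.19166296306756
[0.46457225 0.10467565] [0.46384719 0.10530304]
tool y,z offset 0.08134205927630464 -0.006630351776764257
tool y,z offset 0.08190457482698119 -0.0074068221733807945
[ 0.00255462 -0.00162279]
```

Emit:
step_arm(
  motion=[
    [[0,0,-5,-3,-15,5,5],[0,0,-11,-6,-42,10,5],[0,0,-18,-9,-75,10,5],[0,0,-25,-12,-108,10,5],[0,0,-32,-15,-141,10,5],[0,0,-39,-18,-174,10,5],[0,0,-46,-20,-207,10,5],[0,0,-53,-22,-240,10,5],[0,0,-60,-22,-273,10,5],[0,0,-66,-22,-303,10,5],[0,0,-70,-22,-325,10,5],[0,0,-71,-22,-333,10,5]],
  ],
)

```text
time_s: 6.18
position: [0.4423, -0.3136, 0.2831]
tcp_rot: [[-0.0, 0.971, 0.237], [-0.001, 0.237, -0.971], [-1.0, -0.0, 0.001]]
force: [-0.5, 0.5, -3.4]
opening: 0.261
```

Emit:
step_arm(
  motion=[
    [[0,0,0,0,0,0,5],[0,0,0,0,0,-10,5],[0,0,0,0,0,-20,5],[0,0,0,0,0,-20,5]],
  ],
)

```text
time_s: 6.52
position: [0.4415, -0.3074, 0.2619]
tcp_rot: [[-0.005, 0.97, 0.245], [0.006, 0.245, -0.97], [-1.0, -0.004, -0.007]]
force: [-0.6, -1.3, -4.3]
opening: 0.257
```

```bash
python3 - <<'E'
from rig import bot
from h import *
c=bot.capture("wrist"); cv2.imwrite("pics/w4.png",c["frame"][:,:,::-1])
np.savez("w4.npz",**c)
s=bot.read_state();print(s["position"].round(4),s["tcp_rot"].round(3),s["opening"],s["force"],s["moment"])
np.savez("s4.npz",p=s["position"],R=s["tcp_rot"])
E
```

```text
[ 0.4418 -0.3078  0.2627] [[-0.004  0.97   0.245]
 [ 0.005  0.245 -0.97 ]
 [-1.    -0.003 -0.006]] 0.26195897245802335 [-0.35080004 -0.44372273 -3.72271048] [-0.01294008  0.03071662 -0.01078119]
```

View pics/w4.png

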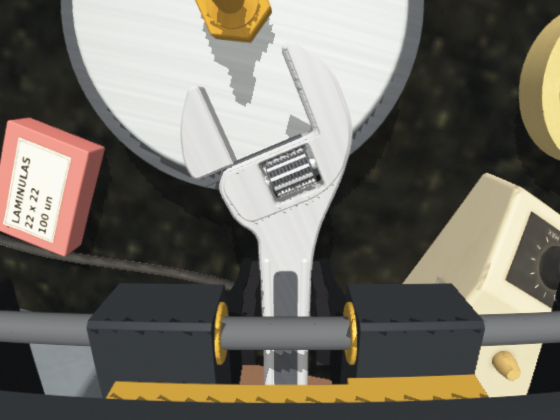

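Emit:
step_arm(
  motion=[
    [[0,0,0,0,0,-10,5],[0,0,0,0,0,-20,5],[0,0,0,0,0,-27,5],[0,0,0,0,0,-29,5],[0,0,0,0,0,-29,5]],
  ],
)

```text
time_s: 6.98
position: [0.4423, -0.3097, 0.2347]
tcp_rot: [[-0.001, 0.97, 0.243], [0.002, 0.243, -0.97], [-1.0, -0.001, -0.002]]
force: [-0.5, 0.6, -3.4]
opening: 0.263
```

```bash
cat > snap.py <<'E'
import sys
from rig import bot
from h import *
n=sys.argv[1]
c=bot.capture("wrist"); cv2.imwrite(f"pics/{n}.png",c["frame"][:,:,::-1])
s=bot.read_state();print(s["time_s"],s["position"].round(4),s["tcp_rot"][:,1:].round(3),s["opening"],s["force"].round(2),s["moment"].round(3))
np.savez(n+".npz",p=s["position"],R=s["tcp_rot"],**c)
if len(sys.argv)>2:
    x,y,w,h,k=map(int,sys.argv[2:]); cv2.imwrite(f"pics/{n}z.png",cv2.resize(c["frame"][y:y+h,x:x+w,::-1],None,fx=k,fy=k,interpolation=cv2.INTER_CUBIC))
E
python3 snap.py w5 170 0 200 200 4; python3 - <<'E'
from h import *
W=toworld(dict(np.load("w5.npz")))
for u,v in [(335,120),(335,90),(310,60),(195,140),(230,195),(280,240),(300,240),(150,100),(120,50),(240,100),(400,100)]: print(u,v,np.median(W[v-2:v+3,u-2:u+3].reshape(-1,3),0).round(4))
E
```

```text
7.0333 [ 0.4425 -0.3099  0.2353] [[ 0.97   0.243]
 [ 0.243 -0.97 ]
 [-0.    -0.001]] 0.26135546810439203 [-0.02  0.26 -3.4 ] [-0.03   0.054  0.007]
335 120 [ 0.5203 -0.3102  0.0634]
335 90 [ 0.5312 -0.3071  0.0631]
310 60 [ 0.5394 -0.295   0.0632]
195 140 [ 0.4992 -0.2581  0.0628]
230 195 [ 0.4803 -0.2764  0.0634]
280 240 [ 0.4656 -0.3014  0.0624]
300 240 [ 0.4676 -0.3098  0.0623]
150 100 [ 0.5088 -0.2322  0.0459]
120 50 [ 0.5266 -0.216   0.0461]
240 100 [ 0.5179 -0.2706  0.0458]
400 100 [ 0.5355 -0.34    0.0386]
```

View pics/w5.png

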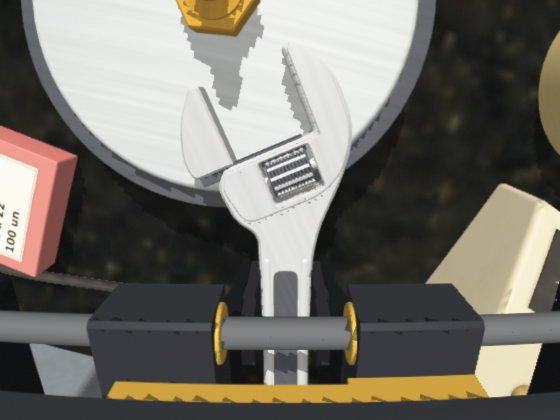

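```bash
python3 - <<'E'
from h import *
c=dict(np.load("w5.npz"))
ctr=np.array([.5572,-.253]);a=np.radians(36.4)+np.arange(6)*np.pi/3
print(project(c,np.c_[ctr+.01732*np.c_[np.cos(a),np.sin(a)],np.full(6,.06)]).round(1))
R=c["R"];X0=np.array([R[0,1],R[1,1]]);print(np.degrees(np.arctan2(X0[1],X0[0]))+22.5)
M=c["p"][:2]+.0816*R[:2,1]-.0070*R[:2,2];ph=np.arctan2(X0[1],X0[0])+np.radians(22.5)
X=np.array([np.cos(ph),np.sin(ph)]);Y=np.array([-X[1],X[0]])
print("hex in mouth",(ctr-M)@X,(ctr-M)@Y)
E
```

```text
[[193.5 -59.8]
 [167.  -19.8]
 [186.4  24.4]
 [231.4  29.8]
 [258.7  -9. ]
 [240.2 -54.6]]
36.548807455414035
hex in mouth 0.0479889439477377 0.0021244971672879456
```

View pics/w5z.png

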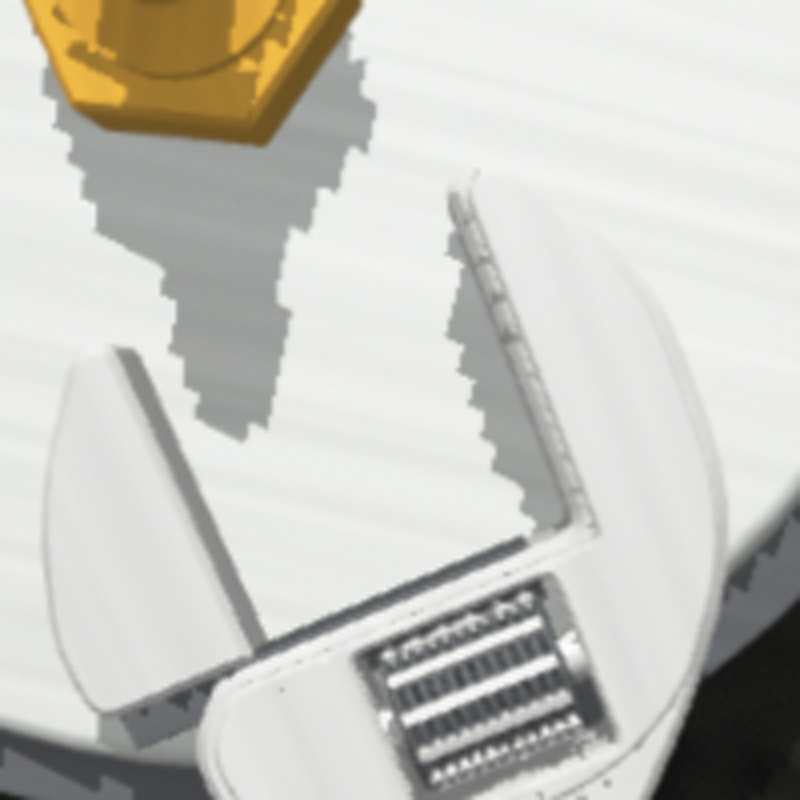

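Emit:
step_arm(
  motion=[
    [[0,0,0,4,3,-0.5,5],[0,0,0,9,6.7,-1,5],[0,0,0,14,10.4,-1.5,5],[0,0,0,18,13.4,-1.5,5],[0,0,0,21,15.6,-1.5,5],[0,0,0,22.5,16.7,-1.5,5],[0,0,0,22.5,16.7,-1.5,5]],
  ],
)

```text
time_s: 7.62
position: [0.4655, -0.2928, 0.2344]
tcp_rot: [[0.0, 0.97, 0.244], [-0.0, 0.244, -0.97], [-1.0, 0.0, 0.0]]
force: [-0.8, 0.0, -3.5]
opening: 0.262
```

```bash
python3 snap.py w6 150 0 200 200 4
```

```text
7.6667 [ 0.4652 -0.293   0.2343] [[ 0.97   0.243]
 [ 0.243 -0.97 ]
 [ 0.     0.   ]] 0.26350121174287056 [-0.34 -0.64 -3.7 ] [-0.049  0.102  0.04 ]
```

View pics/w6z.png

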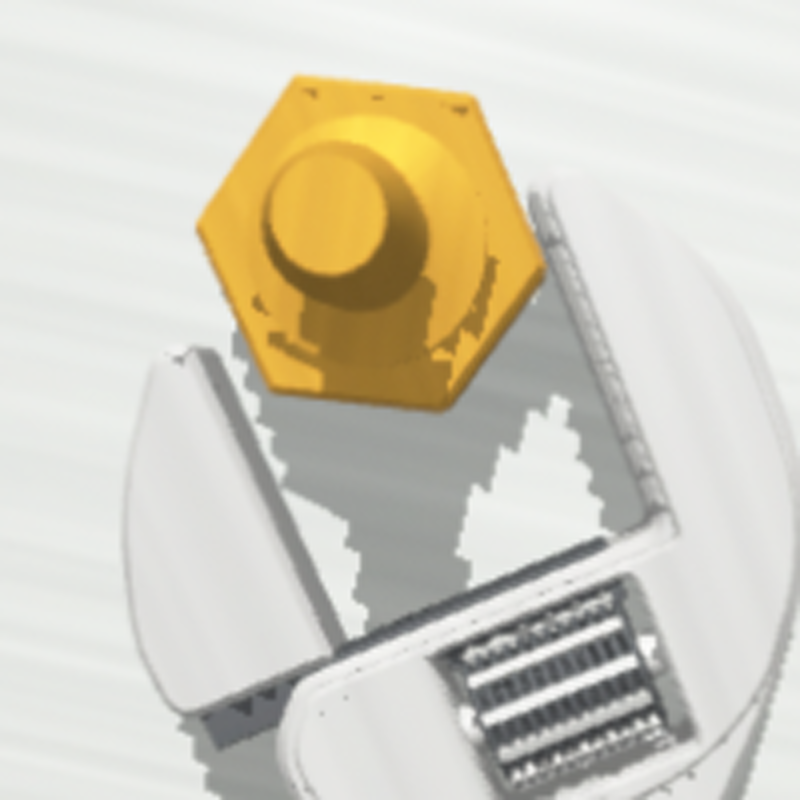

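```bash
python3 - <<'E'
from h import *
c=dict(np.load("w6.npz"))
def pl(z,h): return onplane(c,np.array([150,0])+(np.array(z,float)+.5)/4-.5,h)[:,:2]
hx=pl([[297,75],[475,97],[545,268],[445,408],[272,388],[198,230]],.06)
print(hx.round(4),hx.mean(0), (np.linalg.norm(hx-hx.mean(0),axis=1)*1e3).round(1))
d=hx-hx.mean(0);an=np.degrees(np.arctan2(d[:,1],d[:,0]));print((an%60).round(1))
wt=c["p"][2]-.1848+.014; print(wt)
A=pl([[553,190],[672,515],[190,350],[335,655],[360,660],[640,548]],.0625)
th=np.degrees(np.arctan2(*(A[0]-A[1])[::-1])),np.degrees(np.arctan2(*(A[2]-A[3])[::-1])),np.degrees(np.arctan2(*(A[4]-A[5])[::-1]))-90
print("dir fixed,moving,throat",th)
ph=np.radians(36.5);X=np.array([np.cos(ph),np.sin(ph)]);Y=np.array([-X[1],X[0]])
ct=hx.mean(0)
print("rel hex Y",((A-ct)@Y*1e3).round(1),"X",((A-ct)@X*1e3).round(1))
R=c["R"];M=c["p"][:2]+.0816*R[:2,1]-.0070*R[:2,2];print("hex in mouth",(ct-M)@X,(ct-M)@Y)
E
```

```text
[[ 0.57   -0.2431]
 [ 0.572  -0.2599]
 [ 0.5585 -0.2701]
 [ 0.5433 -0.2637]
 [ 0.5411 -0.2467]
 [ 0.5541 -0.2367]] [ 0.5565102  -0.25335418] [17.  16.8 16.9 16.8 16.8 16.9]
[37.3 37.2 36.8 38.2 36.5 38.4]
0.06352362166170146
dir fixed,moving,throat (np.float64(35.384863096644544), np.float64(37.55074338396966), np.float64(35.79527716744576))
rel hex Y [-18.  -17.3  19.9  19.3  17.2 -13.2] X [ -2.3 -34.8  -2.2 -34.8 -36.2 -36.6]
hex in mouth 0.01887274106539707 0.0022394866377682724
```

Emit:
step_arm(
  motion=[
    [[0,0,0,3,2.2,0,5],[0,0,0.3,6,4.5,0,5],[0,0,0.5,9,6.7,-0.5,5],[0,0,0.5,11.5,8.5,-0.5,5],[0,0,0.5,13.5,10,-0.5,5],[0,0,0.5,14.5,10.8,-0.5,5],[0,0,0.5,14.5,10.8,-0.5,5]],
  ],
)

```text
time_s: 8.25
position: [0.4797, -0.2823, 0.2337]
tcp_rot: [[0.0, 0.968, 0.252], [-0.0, 0.252, -0.968], [-1.0, 0.0, 0.0]]
force: [0.2, 0.1, -4.3]
opening: 0.261
```

```bash
python3 snap.py w7 150 40 200 200 4
```

```text
8.3 [ 0.4796 -0.2824  0.2337] [[ 0.968  0.251]
 [ 0.251 -0.968]
 [-0.     0.   ]] 0.26110687530117865 [-0.04  0.27 -3.83] [-0.034  0.087  0.017]
```

View pics/w7z.png

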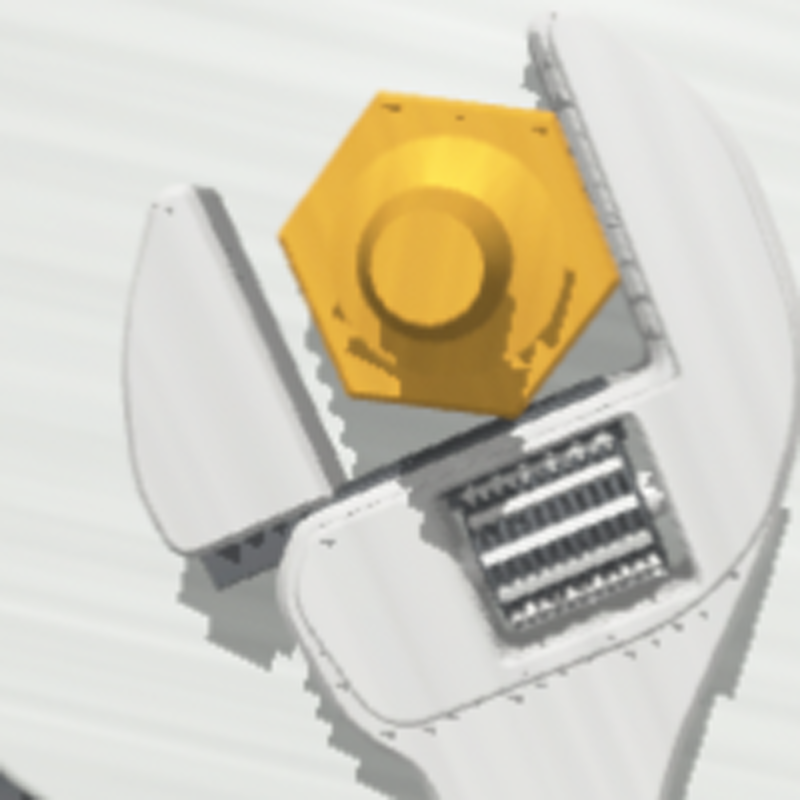

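Emit:
step_arm(
  motion=[
    [[0,0,0,1,0,0,5],[0,0,0,1.8,0.1,-0.5,5],[0,0,0,1.8,0.1,-1,5],[0,0,0,1.8,0.1,-1.5,5],[0,0,0,1.8,0.1,-1.5,5],[0,0,0,1.8,0.1,-1.5,5]],
  ],
)

```text
time_s: 8.8
position: [0.4811, -0.2826, 0.2322]
tcp_rot: [[-0.0, 0.968, 0.251], [-0.0, 0.251, -0.968], [-1.0, -0.0, 0.0]]
force: [-2.8, -0.6, -3.0]
opening: 0.26
```

```bash
python3 snap.py w8 150 40 200 200 4;  python3 - <<'E'
from h import *
W=toworld(dict(np.load("w8.npz")))
for u,v in [(335,120),(335,90),(310,60),(195,140),(230,195),(280,240),(300,240),(150,100),(120,50),(240,50)]: print(u,v,np.median(W[v-2:v+3,u-2:u+3].reshape(-1,3),0).round(4))
E
```

```text
8.85 [ 0.4811 -0.2825  0.2322] [[ 0.968  0.251]
 [ 0.251 -0.968]
 [-0.    -0.   ]] 0.2614021328419572 [-2.36 -1.35 -1.94] [-0.205  0.315 -0.031]
335 120 [ 0.5593 -0.2827  0.0611]
335 90 [ 0.5702 -0.2794  0.0611]
310 60 [ 0.5784 -0.2673  0.0612]
195 140 [ 0.538  -0.2309  0.061 ]
230 195 [ 0.5192 -0.2493  0.0612]
280 240 [ 0.5045 -0.2744  0.06  ]
300 240 [ 0.5067 -0.2828  0.0599]
150 100 [ 0.5475 -0.2055  0.0457]
120 50 [ 0.5648 -0.1895  0.046 ]
240 50 [ 0.5765 -0.2388  0.046 ]
```

View pics/w8z.png

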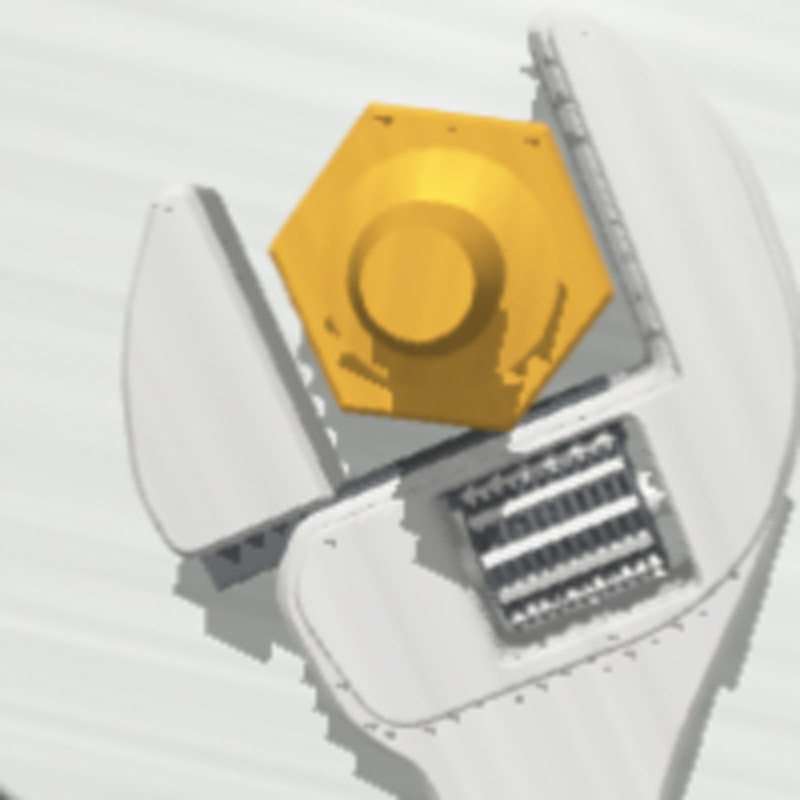

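Emit:
step_arm(
  motion=[
    [[0,0,0,0,0,-0.5,5],[0,0,0,-0.2,0,-1,5],[0,0,0,-0.4,-0.2,-1,5],[0,0,0,-0.4,-0.2,-1,5]],
  ],
)

```text
time_s: 9.18
position: [0.481, -0.2826, 0.2312]
tcp_rot: [[0.0, 0.968, 0.251], [-0.0, 0.251, -0.968], [-1.0, 0.0, 0.0]]
force: [-0.6, -1.1, -2.2]
opening: 0.261
```

Emit:
step_arm(
  motion=[
    [[0,0,0,0,0,-0.5,5],[0,0,0,0,0,-0.5,5],[0,0,0,0,0,-0.5,5]],
  ],
)

```text
time_s: 9.43
position: [0.481, -0.2827, 0.2308]
tcp_rot: [[0.0, 0.968, 0.251], [-0.0, 0.251, -0.968], [-1.0, 0.0, 0.0]]
force: [-0.4, -1.5, -2.6]
opening: 0.262
```

Emit:
step_arm(
  motion=[
    [[0,0,0,0,0,0,26],[0,0,0,0,0,0,30],[0,0,0,0,0,0,36],[0,0,0,0,0,0,40],[0,0,0,0,0,0,40]],
  ],
)

```text
time_s: 9.85
position: [0.4811, -0.2826, 0.231]
tcp_rot: [[0.001, 0.968, 0.251], [-0.0, 0.251, -0.968], [-1.0, 0.0, 0.0]]
force: [0.4, 0.6, 0.9]
opening: 0.435
```

```bash
python3 snap.py w9 ;  python3 - <<'E'
from h import *
W=toworld(dict(np.load("w9.npz")))
for u,v in [(335,120),(335,90),(310,60),(195,140),(230,195),(280,240),(300,240),(150,100),(240,50)]: print(u,v,np.median(W[v-2:v+3,u-2:u+3].reshape(-1,3),0).round(4))
E
```

```text
9.9 [ 0.481  -0.2826  0.2309] [[ 0.968  0.251]
 [ 0.251 -0.968]
 [ 0.     0.   ]] 0.4472676929147919 [ 0.61  0.12 -0.44] [0.049 0.015 0.003]
335 120 [ 0.5593 -0.2829  0.0602]
335 90 [ 0.5703 -0.2795  0.0598]
310 60 [ 0.5784 -0.2674  0.0597]
195 140 [ 0.5379 -0.2309  0.0594]
230 195 [ 0.5191 -0.2493  0.0598]
280 240 [ 0.5048 -0.2744  0.0588]
300 240 [ 0.5067 -0.2828  0.0588]
150 100 [ 0.5478 -0.206   0.0459]
240 50 [ 0.5764 -0.2392  0.0459]
```

View pics/w9.png

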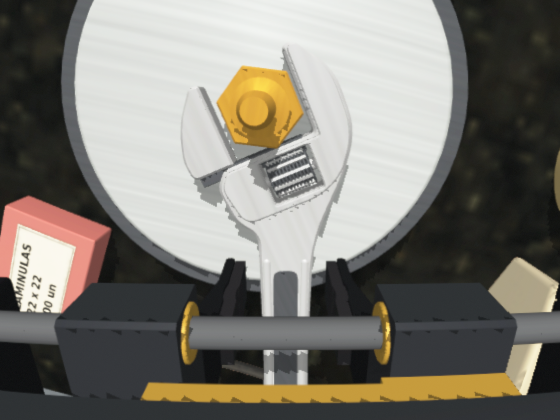

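```bash
python3 - <<'E'
from h import *
c=dict(np.load("w9.npz"));f=c["frame"][:,:,::-1]
cv2.imwrite("pics/w9z.png",cv2.resize(f[40:220,170:370],None,fx=4,fy=4,interpolation=cv2.INTER_CUBIC))
P=onplane(c,np.array([150,40])+np.array([[460,490],[625,440],[665,575],[515,628]])/4-.4,.0605)[:,:2];print(P.round(4),P.mean(0))
R=c["R"];M=c["p"][:2]+.0816*R[:2,1]-.0070*R[:2,2];ph=np.radians(37);X=np.array([np.cos(ph),np.sin(ph)]);print(M,M-.031*X)
E
```

```text
[[ 0.5363 -0.2601]
 [ 0.5453 -0.2748]
 [ 0.5331 -0.2824]
 [ 0.5238 -0.2689]] [ 0.53462481 -0.27153333]
[ 0.55826079 -0.25530352] [ 0.53350309 -0.27395978]
```

View pics/w9z.png

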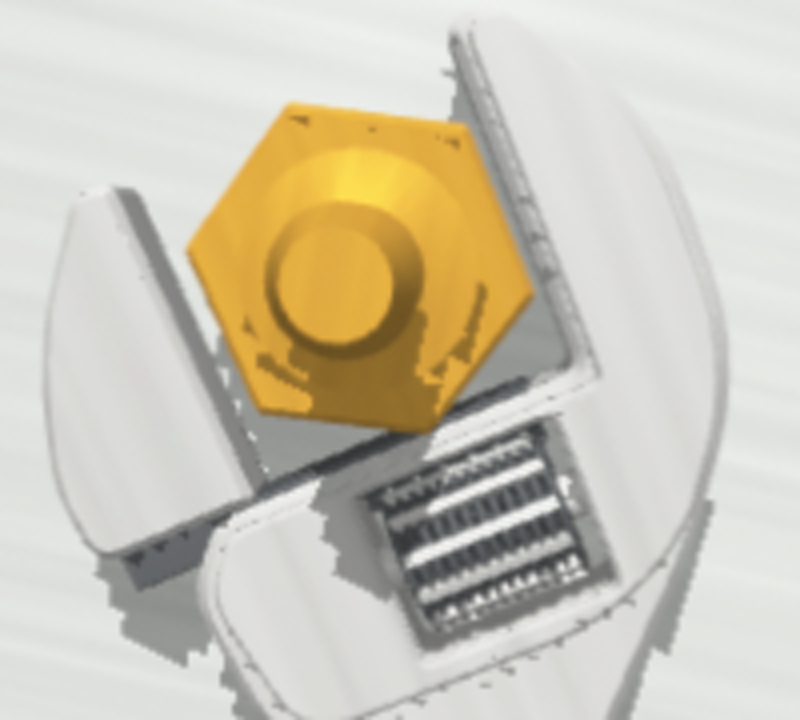

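Emit:
step_arm(
  motion=[
    [[0,0,0,0,0,8,40],[0,0,0,0,0,25,40],[0,0,5,8,0,36,20],[0,0,11,20,1,36,0],[0,0,17,32,3,36,0],[0,0,22,42,4,36,0],[0,0,22.5,46,4.5,34,0],[0,0,22.5,46,4.5,28,0],[0,0,22.5,46,4.5,22,0],[0,0,22.5,46,4.5,18,0],[0,0,22.5,46,4.5,18,0],[0,0,22.5,46,4.5,18,0]],
  ],
)

```text
time_s: 10.9
position: [0.5263, -0.2781, 0.248]
tcp_rot: [[-0.002, 0.799, 0.602], [0.001, 0.602, -0.799], [-1.0, -0.001, -0.002]]
force: [-0.1, -0.2, 0.4]
opening: 0.005
```

```bash
python3 snap.py w10 
```

```text
10.95 [ 0.5265 -0.2782  0.2484] [[ 0.799  0.602]
 [ 0.602 -0.799]
 [-0.    -0.001]] 0.0037770364412037993 [-0.8   0.18 -0.35] [-0.029  0.001 -0.039]
```

View pics/w10.png

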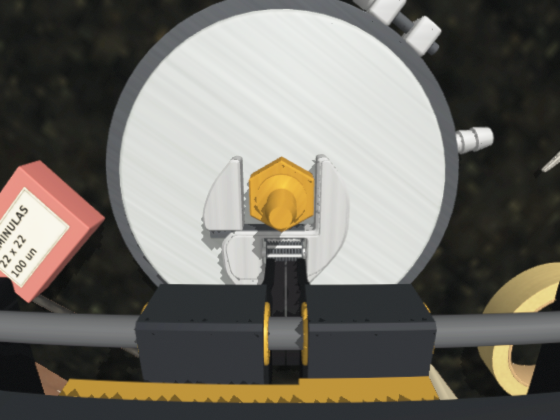

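Emit:
step_arm(
  motion=[
    [[0,0,0,0,0,-2,0],[0,0,0,0,0,-3,0],[0,0,0,0,0,-4,0],[0,0,0,0,0,-4,0],[0,0,0,0,0,-4,0]],
  ],
)

```text
time_s: 11.37
position: [0.5269, -0.2782, 0.2454]
tcp_rot: [[0.0, 0.798, 0.602], [-0.0, 0.602, -0.798], [-1.0, -0.0, 0.001]]
force: [-2.0, 0.3, 4.3]
opening: 0.004
```

Emit:
step_arm(
  motion=[
    [[0,0,0,0,0,-1,0],[0,0,0,0,0,-1.5,0],[0,0,0,0,0,-1.5,0]],
  ],
)

```text
time_s: 11.62
position: [0.5269, -0.2782, 0.2451]
tcp_rot: [[0.0, 0.798, 0.603], [-0.001, 0.603, -0.798], [-1.0, -0.0, 0.001]]
force: [-3.1, 1.3, 12.9]
opening: 0.005
```

Emit:
step_arm(
  motion=[
    [[0,0,0,0,0,0.4,0],[0,0,0,2.4,1.8,0.4,0],[0,0,0,4.8,3.6,0.4,0],[0,0,0,7.2,5.4,0.4,0]],
  ],
)

```text
time_s: 11.95
position: [0.5335, -0.2732, 0.2453]
tcp_rot: [[-0.002, 0.798, 0.603], [-0.002, 0.603, -0.798], [-1.0, -0.002, 0.0]]
force: [-6.4, -0.9, 10.6]
opening: 0.008
```

Emit:
step_arm(
  motion=[
    [[0,0,0,2.4,1.8,0,0],[0,0,0,4.8,3.6,0,0],[0,0,0,4.8,3.6,0,0]],
  ],
)

```text
time_s: 12.2
position: [0.5386, -0.2694, 0.2452]
tcp_rot: [[-0.001, 0.798, 0.603], [-0.001, 0.603, -0.798], [-1.0, -0.002, 0.001]]
force: [-4.3, -0.5, 10.7]
opening: 0.003
```

```bash
python3 snap.py w11 190 130 170 150 4
```

```text
12.25 [ 0.5386 -0.2694  0.2452] [[ 0.798  0.603]
 [ 0.603 -0.798]
 [-0.001  0.001]] 0.004936330327607469 [-4.14  0.56 10.85] [-0.111  0.784 -0.017]
```

View pics/w11z.png

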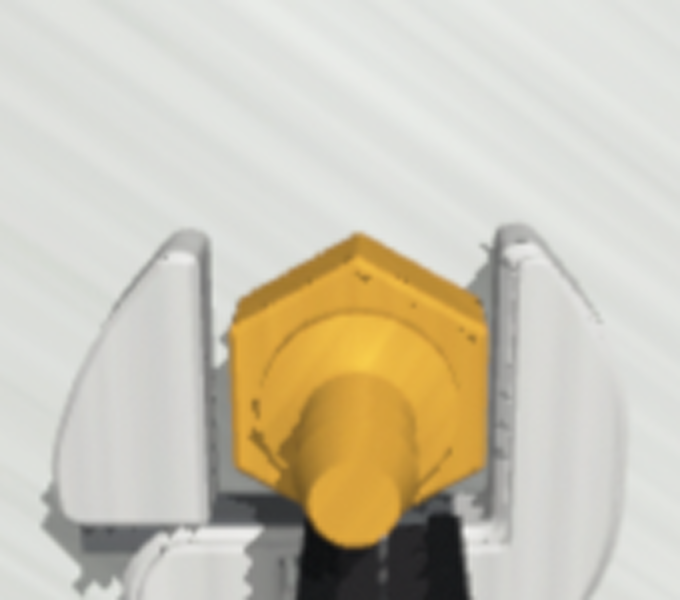

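Emit:
step_arm(
  motion=[
    [[0,0,0,0,0,6,0],[0,0,0,-6,-4.5,8,0],[0,0,0,-12,-9,6,0],[0,0,0,-12,-9,1.5,0],[0,0,0,-12,-9,0,0],[0,0,0,-12,-9,0,0],[0,0,0,-9.6,-7.2,0,0],[0,0,0,-7.2,-5.4,0,0],[0,0,0,-4.8,-3.6,0,0],[0,0,0,-2.4,-1.8,0,0],[0,0,0,0,0,0,0],[0,0,0,0,0,0,0]],
  ],
)

```text
time_s: 13.25
position: [0.5385, -0.2697, 0.2451]
tcp_rot: [[-0.001, 0.798, 0.603], [-0.001, 0.603, -0.798], [-1.0, -0.002, 0.001]]
force: [-4.6, -0.8, 14.1]
opening: 0.006
```

```bash
python3 snap.py w12 190 130 170 150 4
```

```text
13.3 [ 0.5385 -0.2697  0.2452] [[ 0.798  0.603]
 [ 0.603 -0.798]
 [-0.001  0.001]] 0.008160505508714229 [-4.32 -0.32 14.46] [-0.106  0.843 -0.025]
```

View pics/w12z.png

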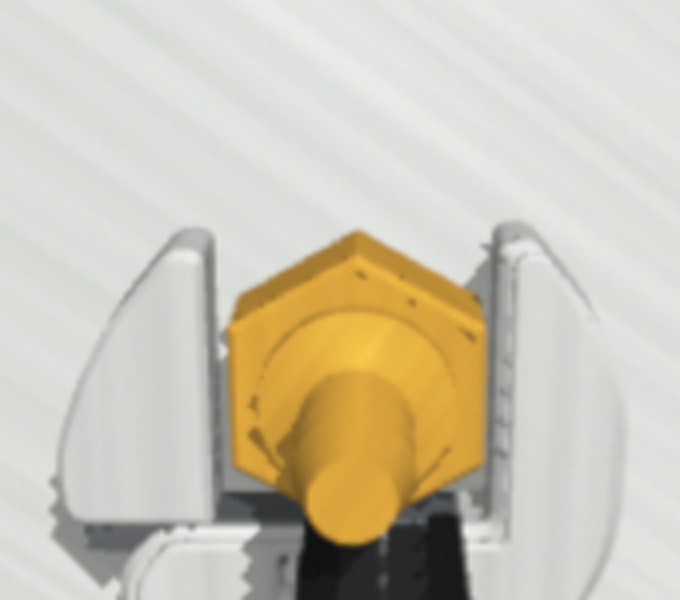

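Emit:
step_arm(
  motion=[
    [[0,0,0,0,0,6,0],[0,0,0,-6,-4.5,8,0],[0,0,0,-12,-9,6,0],[0,0,0,-12,-9,2,0],[0,0,0,-12,-9,0.5,0],[0,0,0,-12,-9,0.5,0],[0,0,0,-9.6,-7.2,0.5,0],[0,0,0,-7.2,-5.4,0.5,0],[0,0,0,-4.8,-3.6,0.5,0],[0,0,0,-2.4,-1.8,0.5,0],[0,0,0,0,0,0.5,0],[0,0,0,0,0,0.5,0]],
  ],
)

```text
time_s: 14.3
position: [0.5383, -0.2695, 0.2452]
tcp_rot: [[-0.002, 0.798, 0.603], [-0.001, 0.603, -0.798], [-1.0, -0.002, -0.0]]
force: [-4.5, -1.2, 14.0]
opening: 0.005
```

Emit:
step_arm(
  motion=[
    [[0,0,0,0,0,6,0],[0,0,0,-6,-4.5,8,0],[0,0,0,-12,-9,6,0],[0,0,0,-12,-9,1.5,0],[0,0,0,-12,-9,0,0],[0,0,0,-12,-9,0,0],[0,0,0,-9.6,-7.2,0,0],[0,0,0,-7.2,-5.4,0,0],[0,0,0,-4.8,-3.6,0,0],[0,0,0,-2.4,-1.8,0,0],[0,0,0,0,0,0,0],[0,0,0,0,0,0,0]],
  ],
)

```text
time_s: 15.3
position: [0.5384, -0.2696, 0.2452]
tcp_rot: [[-0.002, 0.798, 0.603], [-0.001, 0.603, -0.798], [-1.0, -0.002, -0.0]]
force: [-4.8, -0.5, 12.6]
opening: 0.009
```

```bash
python3 snap.py w13 190 130 170 150 4
```

```text
15.35 [ 0.5383 -0.2696  0.2452] [[ 0.798  0.603]
 [ 0.603 -0.798]
 [-0.002 -0.   ]] 0.0046580447062061665 [-3.45 -0.22 12.08] [-0.059  0.781 -0.   ]
```

View pics/w13z.png

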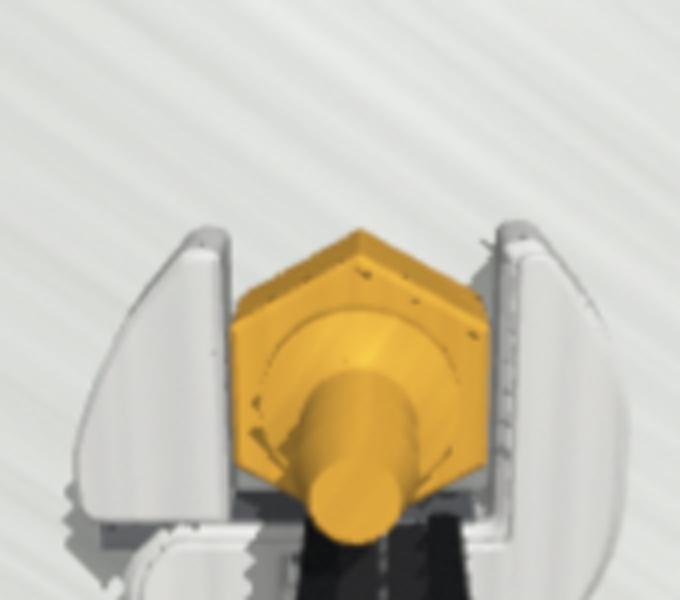

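Emit:
step_arm(
  motion=[
    [[0,0,0,0,0,6,0],[0,0,0,-6,-4.5,8,0],[0,0,0,-12,-9,6,0],[0,0,0,-12,-9,1.7,0],[0,0,0,-12,-9,0.2,0],[0,0,0,-12,-9,0.2,0],[0,0,0,-9.6,-7.2,0.2,0],[0,0,0,-7.2,-5.4,0.2,0],[0,0,0,-4.8,-3.6,0.2,0],[0,0,0,-2.4,-1.8,0.2,0],[0,0,0,0,0,0.2,0],[0,0,0,0,0,0.2,0]],
  ],
)

```text
time_s: 16.35
position: [0.5384, -0.2696, 0.2452]
tcp_rot: [[-0.002, 0.798, 0.603], [-0.001, 0.603, -0.798], [-1.0, -0.002, -0.0]]
force: [-3.5, -0.3, 13.0]
opening: 0.006
```

Emit:
step_arm(
  motion=[
    [[0,0,0,0,0,6,0],[0,0,0,-6,-4.5,8,0],[0,0,0,-12,-9,6,0],[0,0,0,-12,-9,1.5,0],[0,0,0,-12,-9,0,0],[0,0,0,-12,-9,0,0],[0,0,0,-9.6,-7.2,0,0],[0,0,0,-7.2,-5.4,0,0],[0,0,0,-4.8,-3.6,0,0],[0,0,0,-2.4,-1.8,0,0],[0,0,0,0,0,0,0],[0,0,0,0,0,0,0]],
  ],
)

```text
time_s: 17.35
position: [0.5382, -0.2695, 0.2452]
tcp_rot: [[-0.002, 0.798, 0.603], [-0.001, 0.603, -0.798], [-1.0, -0.002, -0.001]]
force: [-4.0, -0.8, 11.7]
opening: 0.005
```

```bash
python3 snap.py w14 190 130 170 150 4
```

```text
17.4 [ 0.5382 -0.2695  0.2452] [[ 0.798  0.603]
 [ 0.603 -0.798]
 [-0.002 -0.001]] 0.01203330414611085 [-3.95 -0.9  11.63] [-0.103  0.904  0.011]
```

View pics/w14z.png

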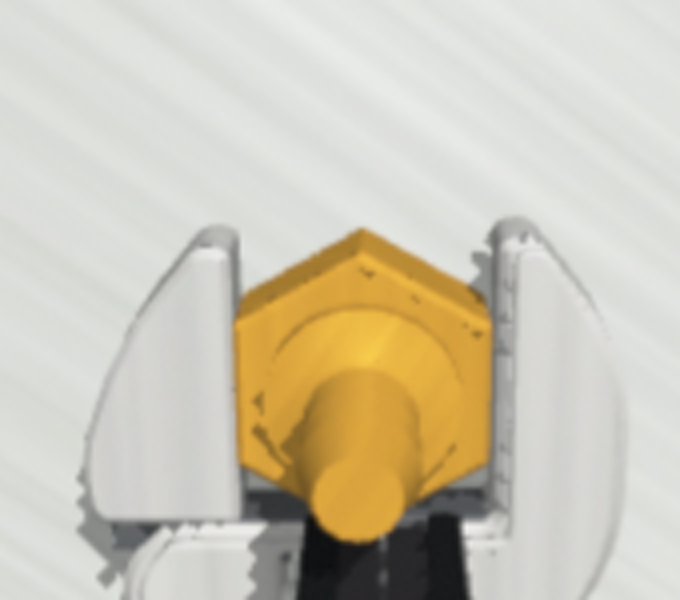

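Emit:
step_arm(
  motion=[
    [[0,0,0,0,0,6,0],[0,0,0,-6,-4.5,8,0],[0,0,0,-12,-9,6,0],[0,0,0,-12,-9,1.5,0],[0,0,0,-12,-9,0,0],[0,0,0,-12,-9,0,0],[0,0,0,-9.6,-7.2,0,0],[0,0,0,-7.2,-5.4,0,0],[0,0,0,-4.8,-3.6,0,0],[0,0,0,-2.4,-1.8,0,0],[0,0,0,0,0,0,0],[0,0,0,0,0,0,0]],
  ],
)

```text
time_s: 18.4
position: [0.5381, -0.2695, 0.2452]
tcp_rot: [[-0.003, 0.798, 0.603], [-0.001, 0.603, -0.798], [-1.0, -0.003, -0.001]]
force: [-5.9, -1.3, 12.3]
opening: 0.004
```

Emit:
step_arm(
  motion=[
    [[0,0,0,0,0,6,0],[0,0,0,-6,-4.5,8,0],[0,0,0,-12,-9,6,0],[0,0,0,-12,-9,1.5,0],[0,0,0,-12,-9,0,0],[0,0,0,-12,-9,0,0],[0,0,0,-9.6,-7.2,0,0],[0,0,0,-7.2,-5.4,0,0],[0,0,0,-4.8,-3.6,0,0]],
  ],
)

```text
time_s: 19.15
position: [0.533, -0.2737, 0.2452]
tcp_rot: [[-0.003, 0.798, 0.603], [-0.001, 0.603, -0.798], [-1.0, -0.003, -0.001]]
force: [-7.2, -3.1, 12.5]
opening: 0.007
```

Emit:
step_arm(
  motion=[
    [[0,0,0,2.4,1.8,0,0],[0,0,0,4.8,3.6,0,0],[0,0,0,4.8,3.6,0,0]],
  ],
)

```text
time_s: 19.4
position: [0.5379, -0.2698, 0.2452]
tcp_rot: [[-0.003, 0.797, 0.603], [-0.001, 0.603, -0.797], [-1.0, -0.003, -0.001]]
force: [-6.3, -2.1, 11.5]
opening: 0.007
```

```bash
python3 snap.py w15 190 130 170 150 4
```

```text
19.45 [ 0.5379 -0.2698  0.2452] [[ 0.797  0.603]
 [ 0.603 -0.797]
 [-0.003 -0.001]] 0.0021971043443423707 [-5.3  -1.99 12.64] [-0.334  1.108 -0.027]
```

View pics/w15z.png

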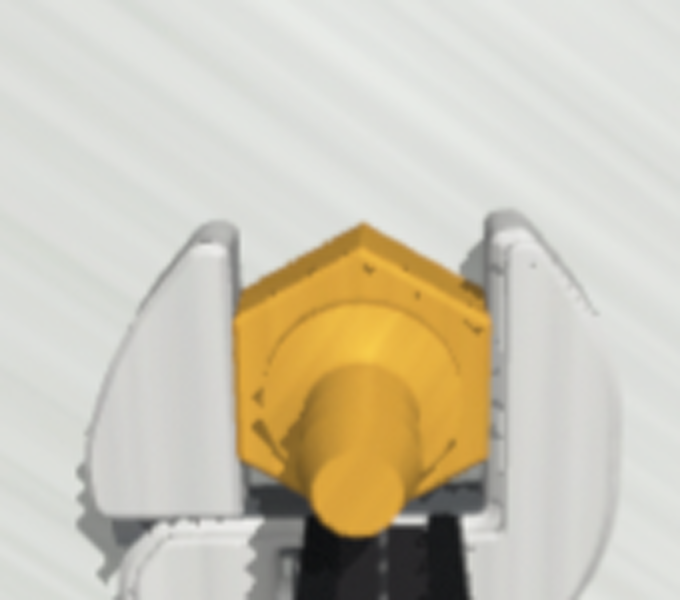

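Emit:
step_arm(
  motion=[
    [[0,0,0,0,0,6,0],[0,0,0,-6,-4.5,8,0],[0,0,0,-12,-9,6,0],[0,0,0,-12,-9,1.5,0],[0,0,0,-12,-9,0,0],[0,0,0,-12,-9,0,0],[0,0,0,-9.6,-7.2,0,0],[0,0,0,-7.2,-5.4,0,0]],
  ],
)

```text
time_s: 20.12
position: [0.5303, -0.2758, 0.2452]
tcp_rot: [[-0.004, 0.797, 0.603], [-0.002, 0.603, -0.797], [-1.0, -0.004, -0.001]]
force: [-7.5, -2.7, 12.1]
opening: 0.002
```

Emit:
step_arm(
  motion=[
    [[0,0,0,2.4,1.8,0,0],[0,0,0,4.8,3.6,0,0],[0,0,0,7.2,5.4,0,0],[0,0,0,7.2,5.4,0,0]],
  ],
)

```text
time_s: 20.45
position: [0.5376, -0.2701, 0.2452]
tcp_rot: [[-0.004, 0.797, 0.604], [-0.002, 0.604, -0.797], [-1.0, -0.004, -0.001]]
force: [-7.8, -3.4, 12.9]
opening: 0.003
```

```bash
python3 snap.py w16 190 130 170 150 4
```

```text
20.5 [ 0.5376 -0.2701  0.2452] [[ 0.797  0.604]
 [ 0.604 -0.797]
 [-0.004 -0.001]] 0.001080259976613519 [-7.56 -3.12 12.75] [-0.642  1.307 -0.024]
```

View pics/w16z.png

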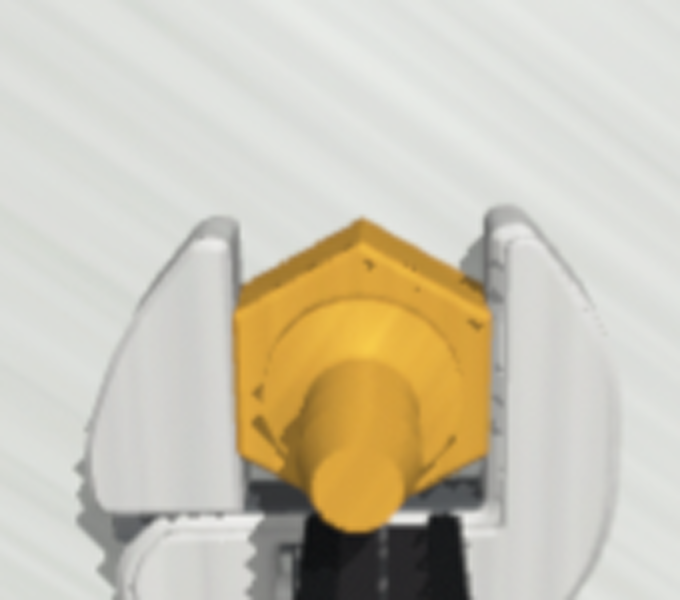

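Emit:
step_arm(
  motion=[
    [[0,0,0,0,0,8,0],[0,0,0,0,0,25,0],[0,0,-5,-20,-5,35,20],[0,0,-10,-45,-11,35,40],[0,0,-16,-75,-18,35,45],[0,0,-22,-98,-23,35,45],[0,0,-22.6,-106,-25,35,45],[0,0,-22.6,-106,-25,35,45]],
  ],
)

```text
time_s: 21.17
position: [0.4314, -0.2942, 0.2788]
tcp_rot: [[-0.001, 0.969, 0.248], [0.002, 0.248, -0.969], [-1.0, -0.001, -0.002]]
force: [0.1, 0.3, -0.1]
opening: 0.375
```

```bash
python3 snap.py w17; python3 - <<'E'
from h import *
W=toworld(dict(np.load("w17.npz")))
for v in range(60,280,20): print(v,W[v,270:310:10,2].round(4))
E
```

```text
21.2167 [ 0.4327 -0.2944  0.2791] [[ 0.968  0.249]
 [ 0.249 -0.968]
 [ 0.    -0.   ]] 0.4198082722946654 [-0.01 -0.63  0.37] [ 0.005 -0.02  -0.02 ]
60 [0.0564 0.0648 0.0626 0.0618]
80 [0.0614 0.0452 0.06   0.0603]
100 [0.0589 0.0599 0.057  0.0586]
120 [0.0608 0.058  0.0598 0.0591]
140 [0.0581 0.058  0.0586 0.0572]
160 [0.0579 0.0584 0.0603 0.0588]
180 [0.0578 0.0587 0.0594 0.0595]
200 [0.057  0.0592 0.0595 0.0592]
220 [-0.0004  0.0597  0.0588  0.0576]
240 [-0.0002  0.0573  0.0585  0.0597]
260 [-0.001   0.0584  0.0594  0.0583]
```

View pics/w17.png

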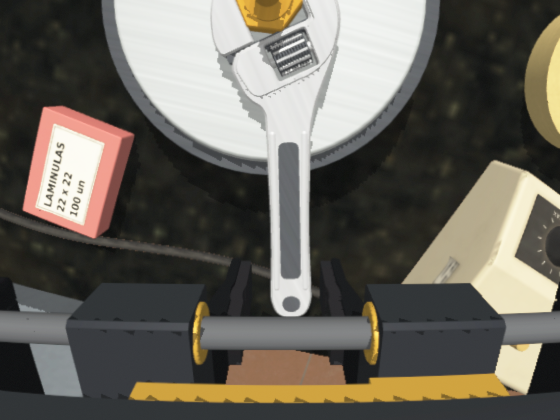

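Emit:
step_arm(
  motion=[
    [[0,0,0,0,0,-10,45],[0,0,0,0,0,-28,45],[0,0,0,0,0,-44,40],[0,0,0,0,0,-54,36],[0,0,0,0,0,-54,32],[0,0,0,0,0,-54,30],[0,0,0,0,0,-54,30]],
  ],
)

```text
time_s: 21.8
position: [0.4335, -0.2941, 0.2254]
tcp_rot: [[0.001, 0.968, 0.25], [-0.001, 0.25, -0.968], [-1.0, 0.0, 0.001]]
force: [-0.3, 0.0, -0.3]
opening: 0.357
```

```bash
python3 snap.py w18; python3 - <<'E'
import numpy as np
c=np.load("w18.npz")
v=c["p"][:2]-np.array([.5568,-.2532]);print(v,np.linalg.norm(v),np.degrees(np.arctan2(v[1],v[0])))
for t in list(range(0,56,4)):
    a=np.radians(-t);R=np.array([[np.cos(a),-np.sin(a)],[np.sin(a),np.cos(a)]]);print(t,((R@v-v)*1e3).round(1))
E
```

```text
21.85 [ 0.4335 -0.2942  0.2258] [[ 0.968  0.25 ]
 [ 0.25  -0.968]
 [ 0.001  0.001]] 0.3540598808812291 [ 0.43  0.41 -0.41] [ 0.032  0.003 -0.015]
[-0.12330997 -0.04101912] 0.12995351617382372 -161.60027108741298
0 [0. 0.]
4 [-2.6  8.7]
8 [-4.5 17.6]
12 [-5.8 26.5]
16 [-6.5 35.6]
20 [-6.6 44.6]
24 [-6.  53.7]
28 [-4.8 62.7]
32 [-3.  71.6]
36 [-0.6 80.3]
40 [ 2.5 88.9]
44 [ 6.1 97.2]
48 [ 10.3 105.2]
52 [ 15.1 112.9]
```

View pics/w18.png

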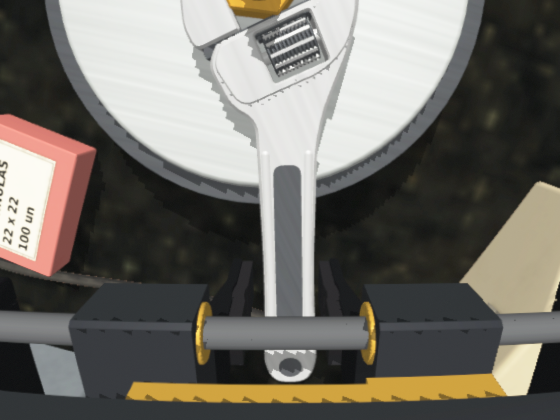

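Emit:
step_arm(
  motion=[
    [[0,0,-1,-0.7,2.2,0,30],[0,0,-2,-1.4,4.4,0,30],[0,0,-4,-2.6,8.7,0,30],[0,0,-6,-3.6,13.1,0,30],[0,0,-8,-4.5,17.6,0,30],[0,0,-10,-5.2,22,0,30],[0,0,-12,-5.8,26.5,0,30]],
  ],
)

```text
time_s: 22.43
position: [0.4274, -0.2682, 0.2261]
tcp_rot: [[0.002, 0.999, 0.04], [-0.003, 0.04, -0.999], [-1.0, 0.002, 0.003]]
force: [-0.3, -3.8, -1.0]
opening: 0.345
```

Emit:
step_arm(
  motion=[
    [[0,0,-2,-0.4,4.5,0,30],[0,0,-4,-0.7,9.1,0,30],[0,0,-6,-0.8,13.6,0,30],[0,0,-8,-0.8,18.1,0,30],[0,0,-10,-0.6,22.6,0,30],[0,0,-12,-0.2,27.2,0,30]],
  ],
)

```text
time_s: 22.93
position: [0.4271, -0.2409, 0.2261]
tcp_rot: [[0.002, 0.986, -0.168], [-0.003, -0.168, -0.986], [-1.0, 0.002, 0.002]]
force: [-0.3, -3.0, 0.2]
opening: 0.346
```

```bash
python3 snap.py w19; python3 - <<'E'
from h import *
c=dict(np.load("w19.npz"));f=c["frame"][:,:,::-1]
print(project(c,[[.5568,-.2532,.06]]))
E
```

```text
22.9833 [ 0.4271 -0.2401  0.2261] [[ 0.986 -0.169]
 [-0.169 -0.986]
 [ 0.002  0.002]] 0.3443129269165493 [ 0.3  -1.27 -0.26] [-0.245  0.035  0.032]
[[256.26284028 -34.44040984]]
```

View pics/w19.png

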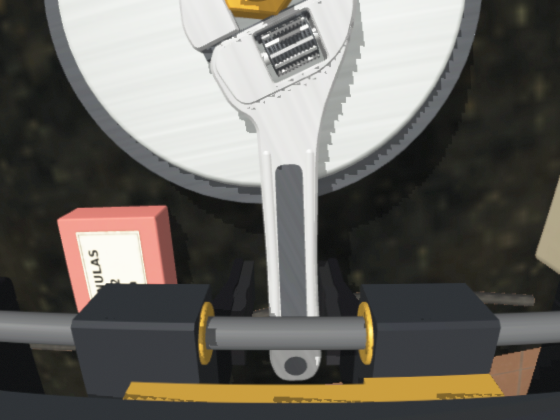

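Emit:
step_arm(
  motion=[
    [[0,0,-1,0.2,2.2,0,30],[0,0,-2,0.5,4.5,0,30],[0,0,-3.5,1,7.9,0,30],[0,0,-3.5,1,7.9,0,30]],
  ],
)

```text
time_s: 23.32
position: [0.4281, -0.2328, 0.2259]
tcp_rot: [[0.001, 0.974, -0.226], [-0.002, -0.226, -0.974], [-1.0, 0.002, 0.001]]
force: [-0.1, -3.3, 2.7]
opening: 0.349
```

Emit:
step_arm(
  motion=[
    [[0,0,-0.25,0.1,0.6,0,30],[0,0,-0.5,0.2,1.1,0,30]],
  ],
)

```text
time_s: 23.48
position: [0.4283, -0.2322, 0.2259]
tcp_rot: [[0.001, 0.972, -0.234], [-0.002, -0.234, -0.972], [-1.0, 0.002, 0.002]]
force: [-3.1, -5.6, 4.1]
opening: 0.344
```

Emit:
step_arm(
  motion=[
    [[0,0,-0.25,0.1,0.6,0,30],[0,0,-0.5,0.2,1.1,0,30]],
  ],
)

```text
time_s: 23.65
position: [0.4285, -0.2312, 0.2259]
tcp_rot: [[0.001, 0.97, -0.242], [-0.002, -0.242, -0.97], [-1.0, 0.002, 0.002]]
force: [-1.9, -5.9, 4.6]
opening: 0.344
```

```bash
python3 snap.py w20; python3 - <<'E'
from rig import bot
from h import *
for n in ("scene","top"):
    c=bot.capture(n);P=project(c,[[.49,-.24,.06]])[0].astype(int);print(n,P)
    x,y=P; cv2.imwrite(f"pics/{n}20.png",cv2.resize(c["frame"][max(0,y-75):y+75,max(0,x-100):x+100,::-1],None,fx=4,fy=4,interpolation=cv2.INTER_CUBIC))
E
```

```text
23.7 [ 0.4285 -0.2311  0.2259] [[ 0.97  -0.243]
 [-0.243 -0.97 ]
 [ 0.002  0.002]] 0.3439541274826055 [-3.21 -5.27  4.19] [-0.91   0.498  0.056]
scene [329 195]
top [354 223]
```

View pics/w20.png

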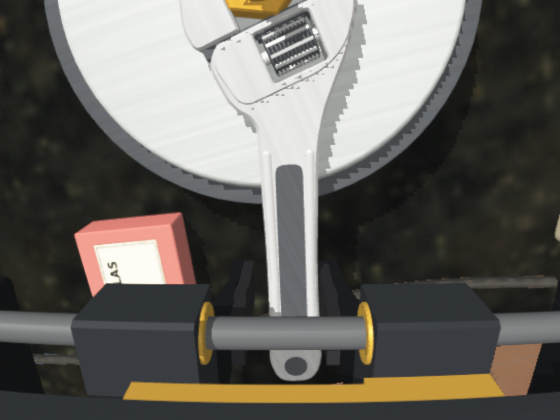

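View pics/scene20.png

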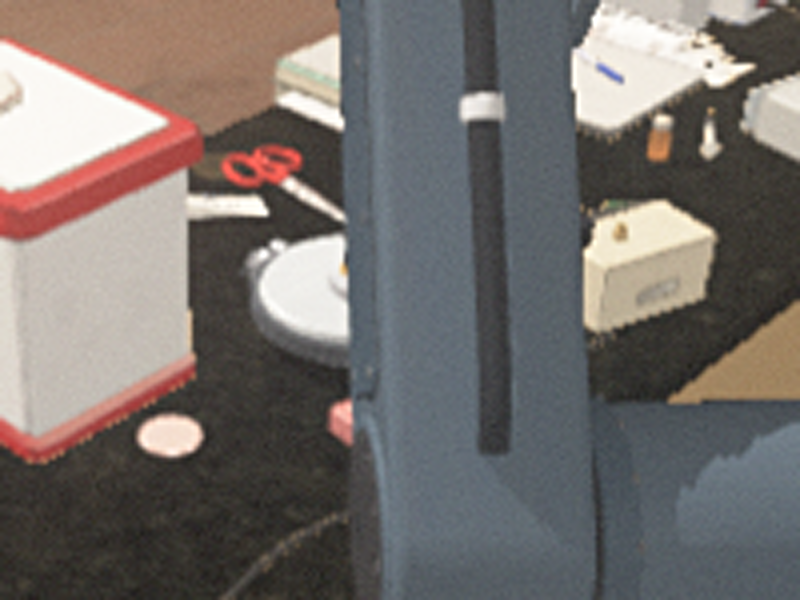

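Emit:
step_arm(
  motion=[
    [[0,0,-0.25,0.1,0.5,0,30],[0,0,-0.5,0.2,1.1,0,30]],
  ],
)

```text
time_s: 23.97
position: [0.4287, -0.2301, 0.2259]
tcp_rot: [[0.001, 0.968, -0.251], [-0.002, -0.251, -0.968], [-1.0, 0.002, 0.002]]
force: [-2.4, -5.7, 4.0]
opening: 0.345
```

Emit:
step_arm(
  motion=[
    [[0,0,-0.25,0.1,0.5,0.4,30],[0,0,-0.5,0.2,1.1,0.8,30]],
  ],
)

```text
time_s: 24.13
position: [0.4289, -0.2283, 0.2262]
tcp_rot: [[0.001, 0.965, -0.261], [-0.0, -0.261, -0.965], [-1.0, 0.001, 0.0]]
force: [1.1, -2.6, -0.9]
opening: 0.345
```

Emit:
step_arm(
  motion=[
    [[0,0,-0.25,0.1,0.5,0,30],[0,0,-0.5,0.2,1.1,0,30]],
  ],
)

```text
time_s: 24.3
position: [0.4291, -0.227, 0.2261]
tcp_rot: [[0.001, 0.963, -0.269], [-0.0, -0.269, -0.963], [-1.0, 0.001, 0.0]]
force: [1.4, -3.1, 0.1]
opening: 0.344
```

Emit:
step_arm(
  motion=[
    [[0,0,-0.25,0.1,0.5,0,30],[0,0,-0.5,0.3,1.1,0,30]],
  ],
)

```text
time_s: 24.47
position: [0.4294, -0.2258, 0.2261]
tcp_rot: [[0.0, 0.961, -0.277], [-0.0, -0.277, -0.961], [-1.0, 0.0, 0.0]]
force: [0.9, -2.4, -0.8]
opening: 0.348
```

Emit:
step_arm(
  motion=[
    [[0,0,-0.25,0.1,0.5,0,30],[0,0,-0.5,0.3,1.1,0,30]],
  ],
)

```text
time_s: 24.63
position: [0.4296, -0.2247, 0.2261]
tcp_rot: [[0.0, 0.958, -0.285], [-0.0, -0.285, -0.958], [-1.0, 0.0, -0.0]]
force: [0.7, -2.6, -1.6]
opening: 0.343
```

Emit:
step_arm(
  motion=[
    [[0,0,-0.25,0.1,0.5,0,30],[0,0,-0.5,0.3,1.1,0,30]],
  ],
)

```text
time_s: 24.8
position: [0.4298, -0.2236, 0.2261]
tcp_rot: [[0.0, 0.956, -0.294], [-0.0, -0.294, -0.956], [-1.0, 0.0, -0.0]]
force: [1.1, -2.7, 0.3]
opening: 0.348
```

Emit:
step_arm(
  motion=[
    [[0,0,-0.25,0.1,0.5,0,30],[0,0,-0.5,0.3,1.1,0,30]],
  ],
)

```text
time_s: 24.97
position: [0.4301, -0.2225, 0.2262]
tcp_rot: [[0.0, 0.953, -0.302], [-0.0, -0.302, -0.953], [-1.0, 0.0, 0.0]]
force: [0.6, -2.7, -0.9]
opening: 0.343
```

Emit:
step_arm(
  motion=[
    [[0,0,-0.25,0.2,0.5,0,30],[0,0,-0.5,0.3,1.1,0,30]],
  ],
)

```text
time_s: 25.13
position: [0.4304, -0.2214, 0.2261]
tcp_rot: [[-0.0, 0.951, -0.31], [0.0, -0.31, -0.951], [-1.0, -0.0, -0.0]]
force: [-0.0, -2.9, -0.6]
opening: 0.345
```

Emit:
step_arm(
  motion=[
    [[0,0,-0.25,0.2,0.5,0,30],[0,0,-0.5,0.3,1.1,0,30]],
  ],
)

```text
time_s: 25.3
position: [0.4307, -0.2203, 0.2261]
tcp_rot: [[-0.0, 0.948, -0.319], [0.0, -0.319, -0.948], [-1.0, -0.0, -0.0]]
force: [1.8, -2.4, -0.9]
opening: 0.343
```

Emit:
step_arm(
  motion=[
    [[0,0,-0.25,0.2,0.5,0,30],[0,0,-0.5,0.3,1.1,0,30]],
  ],
)

```text
time_s: 25.47
position: [0.431, -0.2192, 0.2261]
tcp_rot: [[-0.0, 0.945, -0.327], [0.0, -0.327, -0.945], [-1.0, -0.0, -0.0]]
force: [0.7, -2.5, 0.4]
opening: 0.347
```

Emit:
step_arm(
  motion=[
    [[0,0,-0.25,0.2,0.5,0,30],[0,0,-0.5,0.4,1.1,0,30]],
  ],
)

```text
time_s: 25.63
position: [0.4313, -0.2181, 0.2261]
tcp_rot: [[-0.0, 0.942, -0.335], [0.0, -0.335, -0.942], [-1.0, -0.0, -0.0]]
force: [0.4, -3.5, -0.7]
opening: 0.347
```

Emit:
step_arm(
  motion=[
    [[0,0,-0.25,0.2,0.5,0,30],[0,0,-0.5,0.4,1.1,0,30]],
  ],
)

```text
time_s: 25.8
position: [0.4317, -0.217, 0.2261]
tcp_rot: [[-0.0, 0.939, -0.343], [0.0, -0.343, -0.939], [-1.0, -0.001, -0.0]]
force: [-0.5, -2.4, 0.7]
opening: 0.343
```

Emit:
step_arm(
  motion=[
    [[0,0,-0.25,0.2,0.5,0,30],[0,0,-0.5,0.4,1.1,0,30]],
  ],
)

```text
time_s: 25.97
position: [0.432, -0.2159, 0.2261]
tcp_rot: [[-0.001, 0.936, -0.351], [0.0, -0.351, -0.936], [-1.0, -0.001, -0.0]]
force: [-0.8, -2.5, 0.5]
opening: 0.344
```

Emit:
step_arm(
  motion=[
    [[0,0,-0.25,0.2,0.5,0,30],[0,0,-0.5,0.4,1.1,0,30]],
  ],
)

```text
time_s: 26.13
position: [0.4324, -0.2147, 0.2261]
tcp_rot: [[-0.001, 0.933, -0.36], [0.0, -0.36, -0.933], [-1.0, -0.001, -0.0]]
force: [-0.7, -2.8, 0.2]
opening: 0.342
```

Emit:
step_arm(
  motion=[
    [[0,0,-0.25,0.2,0.5,0,30],[0,0,-0.5,0.4,1.1,0,30]],
  ],
)

```text
time_s: 26.3
position: [0.4328, -0.2136, 0.2261]
tcp_rot: [[-0.001, 0.93, -0.368], [0.0, -0.368, -0.93], [-1.0, -0.001, -0.0]]
force: [-1.2, -3.4, 1.0]
opening: 0.346
```

Emit:
step_arm(
  motion=[
    [[0,0,-0.25,0.2,0.5,0,30],[0,0,-0.5,0.4,1.1,0,30]],
  ],
)

```text
time_s: 26.47
position: [0.4332, -0.2125, 0.2261]
tcp_rot: [[-0.001, 0.927, -0.376], [0.001, -0.376, -0.927], [-1.0, -0.001, -0.0]]
force: [-1.7, -2.5, 0.2]
opening: 0.342
```

Emit:
step_arm(
  motion=[
    [[0,0,-0.25,0.2,0.5,0,30],[0,0,-0.5,0.4,1.1,0,30]],
  ],
)

```text
time_s: 26.63
position: [0.4336, -0.2114, 0.2261]
tcp_rot: [[-0.001, 0.923, -0.384], [0.0, -0.384, -0.923], [-1.0, -0.001, -0.0]]
force: [-3.4, -2.6, 1.0]
opening: 0.345
```

Emit:
step_arm(
  motion=[
    [[0,0,-0.25,0,0.5,0,30],[0,0,-0.5,0.1,1.1,0,30]],
  ],
)

```text
time_s: 26.8
position: [0.4338, -0.2106, 0.2261]
tcp_rot: [[-0.0, 0.92, -0.392], [-0.0, -0.392, -0.92], [-1.0, -0.0, 0.0]]
force: [-3.0, -5.1, -0.3]
opening: 0.345
```

Emit:
step_arm(
  motion=[
    [[0,0,-0.2,0.1,0.4,0,30],[0,0,-0.2,0.1,0.4,0,30]],
  ],
)

```text
time_s: 26.97
position: [0.4339, -0.2104, 0.2261]
tcp_rot: [[-0.0, 0.919, -0.394], [-0.001, -0.394, -0.919], [-1.0, 0.0, 0.001]]
force: [-4.0, -4.9, -0.1]
opening: 0.345
```

```bash
python3 snap.py w21 150 0 220 200 3; python3 - <<'E'
from rig import bot
s=bot.read_state();print(s["force"].round(2),s["position"].round(4))
E
```

```text
27.0167 [ 0.4339 -0.2104  0.2261] [[ 0.919 -0.395]
 [-0.395 -0.919]
 [ 0.     0.001]] 0.34479780305879293 [-2.57 -4.92 -0.45] [-0.794  0.503  0.086]
[-2.57 -4.92 -0.45] [ 0.4339 -0.2104  0.2261]
```

View pics/w21.png

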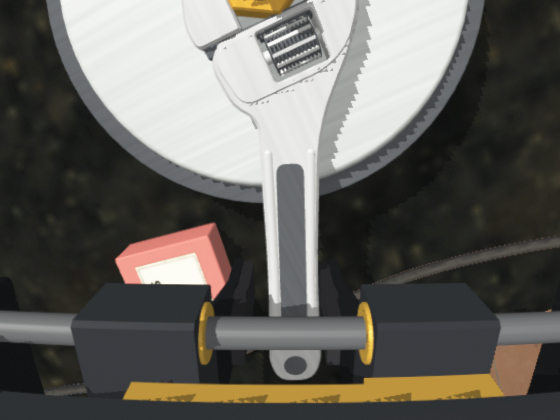

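Emit:
step_arm(
  motion=[
    [[0,0,-0.2,0.1,0.4,0,30],[0,0,-0.2,0.1,0.4,0,30],[0,0,-0.2,0.1,0.4,0,30]],
  ],
)

```text
time_s: 27.27
position: [0.434, -0.2102, 0.2261]
tcp_rot: [[-0.0, 0.918, -0.398], [-0.001, -0.398, -0.918], [-1.0, 0.0, 0.001]]
force: [-3.1, -6.3, -1.2]
opening: 0.345
```

Emit:
step_arm(
  motion=[
    [[0,0,0,0,0.2,0,30],[0,0,0,0,0.2,0,30],[0,0,0,0,0.2,0,30],[0,0,0,0,0.2,0,30]],
  ],
)

```text
time_s: 27.6
position: [0.434, -0.2101, 0.2261]
tcp_rot: [[-0.0, 0.918, -0.398], [-0.001, -0.398, -0.918], [-1.0, 0.0, 0.001]]
force: [-3.8, -7.3, -0.6]
opening: 0.346
```

Emit:
step_arm(
  motion=[
    [[0,0,0,-0.8,-2,0,33],[0,0,0,-1.6,-4,0,36],[0,0,0,-1.7,-4.7,0,42],[0,0,0,-1.7,-4.7,0,45],[0,0,0,-1.7,-4.7,3,45],[0,0,0,-1.7,-4.7,15,45],[0,0,0,-1.7,-4.7,40,45],[0,0,0,15,-9,70,45],[0,0,0,40,-18,90,45],[0,0,0,60,-25,100,45],[0,0,0,65,-27,100,45],[0,0,0,65,-27,100,45]],
  ],
)

```text
time_s: 28.6
position: [0.5001, -0.2367, 0.3268]
tcp_rot: [[0.002, 0.918, -0.397], [-0.002, -0.397, -0.918], [-1.0, 0.003, 0.0]]
force: [-0.2, 0.3, 0.2]
opening: 0.52
```

```bash
python3 snap.py w22 ; python3 - <<'E'
from h import *
c=dict(np.load("w22.npz"));W=toworld(c)
f=c["frame"][:,:,::-1]; 
P=project(c,[[.5568,-.2532,.06]])[0].astype(int);print(P)
y=max(0,P[1]-60);x=P[0]-80;cv2.imwrite("pics/w22z.png",cv2.resize(f[y:y+130,x:x+160],None,fx=5,fy=5,interpolation=cv2.INTER_CUBIC));print(x,y)
for v in range(100,280,20): print(v,W[v,270:310:10,2].round(4))
E
```

```text
28.65 [ 0.4986 -0.2358  0.3255] [[ 0.918 -0.397]
 [-0.397 -0.918]
 [-0.002 -0.001]] 0.517029308235476 [-0.28  0.23 -0.07] [0.123 0.069 0.037]
[273 138]
193 78
100 [0.0473 0.0447 0.0587 0.045 ]
120 [0.0606 0.0607 0.0601 0.0601]
140 [0.0897 0.0872 0.0623 0.058 ]
160 [0.0599 0.06   0.0576 0.0595]
180 [0.0606 0.0618 0.0628 0.0613]
200 [0.0595 0.0587 0.0589 0.0591]
220 [0.0458 0.0579 0.058  0.0587]
240 [0.0448 0.0591 0.0584 0.0587]
260 [-0.0007  0.059   0.0597  0.059 ]
```

View pics/w22.png

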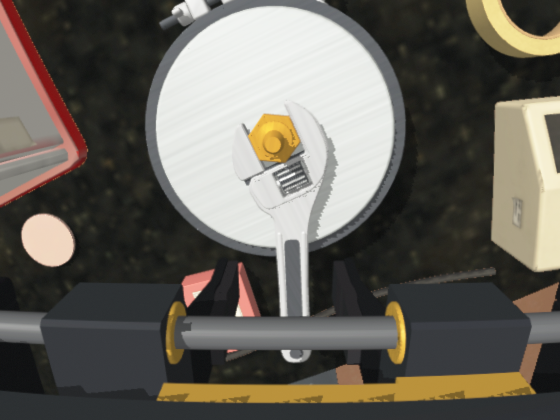

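View pics/w22z.png

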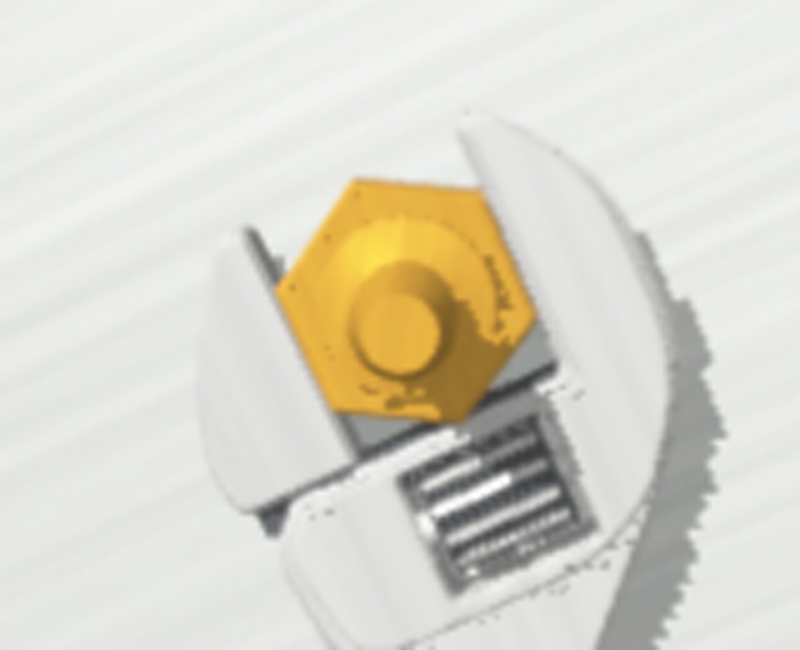

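```bash
python3 - <<'E'
from h import *
c=dict(np.load("w22.npz"))
px=np.array([193,78])+(np.array([[355,180],[482,190],[535,312],[460,420],[335,410],[278,290]])+.5)/5-.5
Q=onplane(c,px,.06)[:,:2];m=Q.mean(0);d=Q-m;print(m,(np.degrees(np.arctan2(d[:,1],d[:,0]))%60).round(1),(np.linalg.norm(d,axis=1)*1e3).round(1))
from rig import bot
t=bot.capture("top");cv2.imwrite("pics/topE.png",cv2.resize(t["frame"][150:270,110:470,::-1],None,fx=2,fy=2))
E
```

```text
[ 0.55686915 -0.25345676] [59.7  2.3  1.8  0.2  2.3  1.4] [16.7 17.1 16.6 16.9 17.1 16.8]
```

View pics/topE.png

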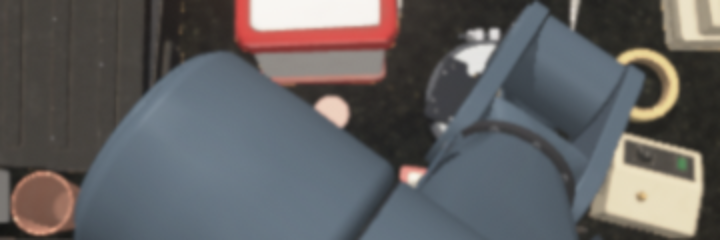

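```bash
python3 -c "
from rig import bot
print(bot.hand_in())"
```

```text
the job is handed in; nothing more can be done
None
```

I put the wrench over the fitting's hex, closed the jaw on it, turned the fitting clockwise to its stop and handed the job in at about 29 s of the 72 s. The hand-in gave no verdict.

- **Seating the wrench:** The wrench went on sideways with its throat against the hex, lying flat on the holder, with the fitting not yet turned.
- **Closing the jaw:** About eight rubs of the worm at 11–14 N closed the jaw. This was slightly over the advised 8–12 N. On the last rubs the worm stalled at about 8 N along the rub and the jaw no longer moved in the picture.
- **Turning the fitting:** With the jaw snug, I swung the handle clockwise. The push rose from about 3 N to about 8 N while the handle almost stopped moving, so I went no further. The hex had turned about 36° (0.63 rad), which is within the range given for the start.
- **One oddity:** Part-way through the swing the push rose to about 6 N because the fingers were rubbing vertically on the handle. Raising the tool slightly brought it back to about 2.6 N.

In my last checks the jaw looked snug on the hex. Depth readings put the head at about 60 mm and the handle at about 59 mm above the worktop, so the wrench lies flat. The gripper was clear of everything, with no force on it.

I could not read the jaw width directly; it was judged from the pictures and the stall. In the last pictures the pink box, petri dish, tape and cup appeared undisturbed. The arm hid the pen in the final top view, but the arm worked nowhere near it.

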